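# Load a bronze threaded pin into the test carrier

### The arm

A 7-joint arm with a two-finger parallel gripper is mounted at the origin on a cart in front of the work surface, level with it; the furniture and walls round the work are solid. World frame = base frame: x ahead of the robot, y to its left, z up, the work surface at z = 0. Lengths are in m, angles in rad, forces in N, time in s.
With the tool pointing down it reaches from about 0.425 to 0.8 m from the base axis. Payload 8.3 kg.
Tool frame: the origin (TCP) lies midway between the tips of the shut fingers; the grasp point (between the pads) lies 19 mm behind it; z points along the fingers, y is the direction in which the jaws open and shut (so a half turn about z gives the same grasp; the last joint's range is limited). The gripper opens to 85 mm and grips with 20 to 120 N. Pads are 22 mm wide; open, the fingers measure 114 mm over their backs; the gripper's body (76 mm by 85 mm) begins 54 mm behind the grasp point. The pads swing forward as they close: fully open they stand 13 mm farther back than shut.
Start: joints at [-1.194, 0.383, 0.016, 1.37, -0.006, 1.388, -0.046], TCP at [0.266, 0.566, 0.206] pointing down, gripper open.
Joint ranges: [-2.95, 2.95], [-0.25, 2.06], [-1.52, 1.56], [0.18, 2.33], [-1.44, 4.58], [0.02, 2.06], [-3.01, 3.01]. Speed limits (rad/s): [2.39, 2.39, 3.01, 3.01, 3.14, 3.14, 3.14].

### API

Orientations are given as a unit quaternion [x, y, z, w].
In Python, from station import * gives the robot as it stands. The module is installed in compiled form; this text tells all that it offers.
- The arm moves only by the shell command python3 -m jog 'ROWS' [OPENING] [FORCE]. ROWS is JSON, a list of rows, each an object of numbers: "tx", "ty", "tz": the shift along the world's x, y, z scaled (see below); "ax", "ay", "az": the turn, a rotation vector about the world's x, y, z scaled (see below). In form: [{"tx": .., "ty": .., "tz": .., "ax": .., "ay": .., "az": ..}, ...]. A call has 1 to 5 rows; each row is the pose to reach, as a shift and turn from the pose commanded when the call began; what a row does not reach only later rows make up. The controller multiplies each number of a shift by 0.2 m and each number of a turn by pi/4 rad. A row lasts 1/8 s, in which the tool goes at most 62.5 mm and 10.7 degrees, less where a joint would pass 70% of its speed; a pose out of reach is approached as far as the arm can. A call with a number of a shift or a turn outside -1 to 1 is refused whole. A call with a gripper value outside its range is refused whole. OPENING is the opening in per cent of the stroke, from 0 (shut) to 100 (fully open), set as the call begins (- or left out, the last holds). The fingers move at their own pace and stop on an object; FORCE is the grip in N (left out, the last holds). Time passes only in rows, so rows that repeat a pose let the fingers close. It gives the time, the measured TCP pose, the force and the opening at its end, in the units of the state.
- state(): the state, without advancing time (a new reading comes with each control period).
- read_camera(name): name is "scene" or "top" or "wrist"; returns a dict with "color" (384x512x3 uint8, red, green, blue), "fx", "fy", "cx", "cy" (pixels), "eye" and "rotation" of the camera in the world; the wrist camera has in their place "hand_eye" (4x4, takes a point from camera to tool coordinates, whose origin is the TCP and whose axes are the flange's). Camera axes: x right, y up, looking along -z (the intrinsics and any distortion apply to the point x, -y, -z); pixel columns grow to the right and rows downward; lengths in m; the calibration is good to about 2 mm. A picture is of the moment at which its call begins: read the wrist's pose just before it. There is no depth.
- sign_off(): hands the job in, once; it reports no verdict.
The state is a dict: "t": time; "qpos": joint angles; "joint_velocities": joint speeds; "effort": joint torques, N m; "ee_pos": TCP position; "orientation": TCP orientation; "ft_force": force on the tool from outside, world axes, zero at the start; "ft_torque": the same for the moment, N m; "gripper_width": finger opening in m.
Only numpy, scipy, OpenCV 4.12 (cv2) and the standard library are available. Lean on these libraries where they do the work, as an engineer would, in place of code of your own. Each camera call takes 0.05 s, during which the arm holds its last target.

### The job

Take the bronze pin out of the sloping magazine by its threaded end and lay it down in the pair of V-blocks on the dark base, then take it again round its middle and set it into the V-blocks of the test carrier with its threaded end towards the sliding tailstock. Slide the tailstock up until the pin is held endwise, its plain end against the blue end stop. Leave the other two pins and the things standing round the work where they are.

Things in the scene. Friction and masses are not known exactly. Their poses are not given: they have to be found in the camera images.
- bronze_pin: yellow bronze pin, 0.42 kg, 150 mm long: round shank 22 mm in diameter, one end a slimmer threaded stud (15 mm in diameter, 14 mm long). Origin on its axis at mid-length, x along it from the stud end (x = -75 mm) to the plain end (x = +75 mm); it may be rolled about x. It starts at 45 degrees in one of the magazine's holes, stud up and towards the robot; 60 mm of it, stud included, stick out
- bronze_pin_stud (a point): centre of the end face of the bronze pin's threaded stud
- black_pin: black pin in another hole of the magazine, same size and form as the bronze pin, same origin and axes; must stay there
- bright_pin: bright steel pin in the third hole, same size and form as the bronze pin, same origin and axes; must stay there
- rack: fixed sloping magazine, a pale grey plastic block between aluminium cheeks on a base 104 x 184 mm, 106 mm high. Origin at the centre of its underside, x horizontal and away from the mouths, z up. Its three round holes lie side by side at y = -60, 0 and +60 mm, 26 mm wide and 90 mm deep, and slope at 45 degrees: a pin is drawn out along its own axis, towards -x and up. A hole's mouth is centred at x = -35, z = 92 mm
- vrest: fixed pair of steel V-blocks on a dark base plate 112 x 64 x 10 mm. Origin at the centre of its underside; x runs along the V (either way round serves), z up. Each block is 12 mm thick along x and 46 mm wide, centred at x = -27 and +27 mm, so 42 mm are open between them for the fingers; 90 degree V, block tops at z = 42 mm. A pin lying in both V's has its axis at y = 0, z = 42 mm; its middle belongs within 20 mm of x = 0
- carrier: fixed test carrier: aluminium base 260 x 70 x 10 mm (x from -167 to +93 mm), two V-blocks just like those of the V-block rest at x = -27 and +27 mm (pin axis at y = 0, z = 42 mm), a blue end stop at the +x end (face at x = +72 mm, 46 mm wide, 63 mm high), the blue tailstock at the -x end. Origin on the underside, midway between the V-blocks; x runs along the carrier towards the end stop, z up
- tailstock (a joint): slide of the tailstock along the carrier's x, 0 = fully back, grows towards the end stop, 0.040 m at most. Its nose, 20 mm in diameter, has its face at x = -108 mm + value in the carrier's frame, so there are 180 mm minus the value between nose and stop; against a 150 mm pin that touches the stop it reads 0.030. It starts anywhere, often too far forward to let the pin in. Friction about 4 N holds it where it is left
- tailstock_knob (a point): middle of the round black knob on top of the tailstock, 18 mm in diameter and 25 mm high, upright, its top 85 mm above the bench and its underside 2 mm above the tailstock's body (body 34 mm along the carrier, 46 mm wide, top 58 mm above the bench); pinch it from above to slide the tailstock
- tailstock_nose (a point): centre of the brass nose face of the tailstock, which bears on the end of the pin's stud
- polisher_front (a point): middle of the lower front edge of the large cream specimen polisher, a fixed obstacle behind the work: its upright front runs 161 mm to either side of this point along the y axis of the robot base, it reaches 400 mm back from it and is 230 mm high near the front (round black cover 270 mm), with control knobs standing 13 mm out of the front. Keep what is carried clear of it
- accessory_case: open aluminium case, fixed, left of the magazine: tray 265 x 300 mm and 62 mm high (x from -125 to +130, y from -150 to +150 mm about its origin), the lid stands open along its far edge, about 300 mm high. Not to be used
- oil_bottle: white oil bottle with red spout, 42 mm wide, 121 mm high, stands loose; origin under its centre; leave alone
- ref_block: round steel reference block, 64 mm in diameter, 16 mm high, loose; origin under its centre; leave alone
- loupe: black stand loupe, 37 mm in diameter, 34 mm high, loose; origin under its centre; leave alone
- magnet_pot: red pot magnet with black knob, 32 mm in diameter, 27 mm high, loose; origin under its centre; leave alone

How it is judged:
On the way, in this order (a step that is already met when the one before it is completed fails the run):
1. the bronze pin is drawn out of the magazine, held by its threaded end (height (world z) of bronze_pin above 0.125 m and distance between the grasp point and bronze_pin_stud below 0.065 m and contact force between the fingers and bronze_pin above 1 N), for 0.05 s.
2. the pin lies in both V-blocks of the rest, let go (x of bronze_pin in the frame of vrest between -0.02 and 0.02 m and y of bronze_pin in the frame of vrest between -0.003 and 0.003 m and z of bronze_pin in the frame of vrest between 0.0395 and 0.0445 m and angle between the x axis of bronze_pin and the x axis of vrest, either way round below 0.05 rad and contact force between the fingers and bronze_pin below 0.1 N and linear speed of bronze_pin below 0.02 m/s), for 0.3 s.
3. the pin is lifted from the rest by a grip round its middle (height (world z) of bronze_pin above 0.062 m and distance between the grasp point and bronze_pin below 0.035 m and contact force between the fingers and bronze_pin above 1 N), for 0.05 s.
At the end, for the whole second after the job is handed in: The bronze pin lies at rest in both V's of the carrier (within 3 mm, 3 degrees), threaded end towards the tailstock, its plain end within 3 mm of the end stop and the tailstock's nose within 3.5 mm of its threaded end (y of bronze_pin in the frame of carrier between -0.003 and 0.003 m and z of bronze_pin in the frame of carrier between 0.0395 and 0.0445 m and angle between the x axis of bronze_pin and the x axis of carrier, either way round below 0.05 rad and x of bronze_pin_stud in the frame of carrier below -0.07 m and x of bronze_pin in the frame of carrier above -0.006 m and distance between tailstock_nose and bronze_pin_stud below 0.0035 m and linear speed of bronze_pin below 0.01 m/s); the robot touches nothing.
It fails at once if another pin is shifted over 12 mm (distance of any of black_pin, bright_pin from where it was at the start of the episode above 0.012 m).
It fails at once if a thing standing round the work is shifted over 15 mm (distance of any of oil_bottle, ref_block, loupe, magnet_pot from where it was at the start of the episode above 0.015 m).
It also fails if it takes over 72 s, if anything falls off the work surface, if the arm or the gripper's body presses on something with over 40 N, if the wrist force passes 120 N, or if a joint passes its speed limit or range.

## Working session

There is one attempt and no reset: what is moved stays moved. The work goes in short steps, Python scripts to look and compute and a shell command to move; the robot and the scene stay as the last step left them, time stands still between calls to the robot, and variables do not carry over. Pictures are saved under pics/ and viewed, and the job is handed in when it is done.

```bash
ls; mkdir -p pics; python3 - <<'E'
from station import *
import cv2
s=state(); print(s)
for n in ["scene","top","wrist"]:
    c=read_camera(n)
    cv2.imwrite(f"pics/{n}0.png",c["color"][:,:,::-1])
    print(n,{k:(v.tolist() if hasattr(v,'tolist') else v) for k,v in c.items() if k!="color"})
E
```

```text
pics
{'t': 0.0, 'qpos': array([-1.19392967,  0.38422791,  0.01635072,  1.3711494 , -0.00629582,
        1.38818406, -0.04650092]), 'joint_velocities': array([-0.00010683, -0.00199399, -0.00061608,  0.00061815,  0.00041783,
        0.00274348, -0.00037721]), 'effort': array([ 7.60876046e-04, -6.27595997e+01,  8.45003966e-01, -3.71821940e+01,
        1.67613075e-02,  1.43798089e-02, -1.46165439e-05]), 'ee_pos': array([0.26580595, 0.56506075, 0.20518726]), 'orientation': array([ 2.18074093e-01,  9.75931744e-01, -9.39813787e-04, -1.95119587e-04]), 'ft_force': array([-0.29078104, -0.11798924,  0.56316274]), 'ft_torque': array([-0.00278869, -0.02041908, -0.02572502]), 'gripper_width': 0.08518523543569555}
scene {'fx': 379.21115345102476, 'fy': 379.21115345102476, 'cx': 253.5170625244268, 'cy': 191.84169381541233, 'eye': [0.12579441717007037, -0.7725554884074559, 0.9075073255092151], 'rotation': [0.3715866981302243, -0.11084156243403663, -0.2555744023222156, 0.8856179755896453]}
top {'fx': 458.18978820034016, 'fy': 458.18978820034016, 'cx': 252.61983819628713, 'cy': 191.0836449830456, 'eye': [0.4603064224139374, -0.06511431420495234, 1.4159643991194413], 'rotation': [0.030946961999020715, -0.03244231349669803, -0.7027687048739224, 0.7100041755425407]}
wrist {'fx': 322.35159901981945, 'fy': 322.35159901981945, 'cx': 255.55787378279163, 'cy': 193.87223211437836, 'hand_eye': [[6.187783750627815e-05, 0.9636537037178904, 0.26715451611740715, 0.06690397657494943], [0.9999999575129908, -0.00013573040828381404, 0.0002579753349265778, -0.001399094461327799], [0.00028485987851731184, 0.26715448880385473, -0.9636536711738303, -0.16649679730667913], [0.0, 0.0, 0.0, 1.0]]}
```

View pics/scene0.png

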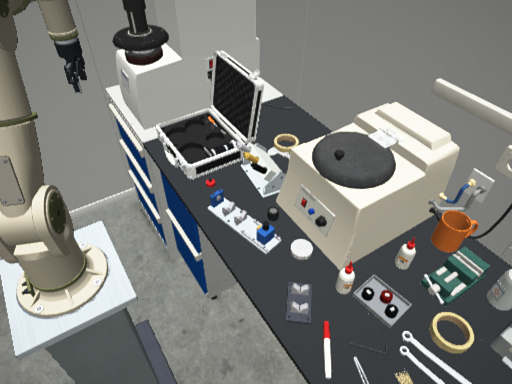

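View pics/top0.png

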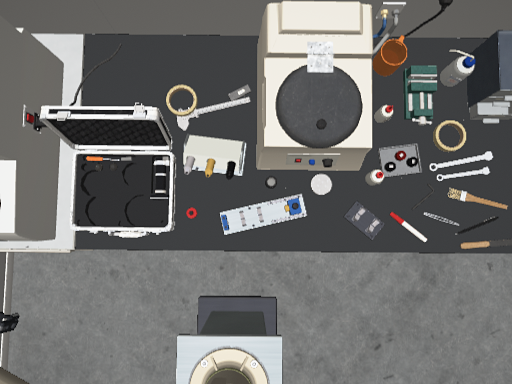

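View pics/wrist0.png

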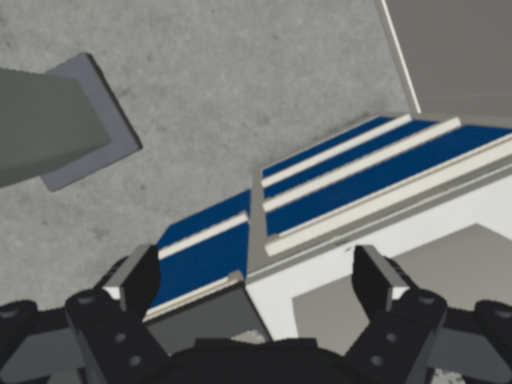

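```bash
cat > h.py <<'E'
import numpy as np, cv2
from scipy.spatial.transform import Rotation as R
def cam(c,s=None):
    if "eye" in c: return np.array(c["eye"]), R.from_quat(c["rotation"]).as_matrix()
    H=np.array(c["hand_eye"]); T=np.eye(4); T[:3,:3]=R.from_quat(s["orientation"]).as_matrix(); T[:3,3]=s["ee_pos"]
    M=T@H; return M[:3,3],M[:3,:3]
def ray(c,uv,s=None):
    e,Rm=cam(c,s); u,v=uv
    d=np.array([(u-c["cx"])/c["fx"],-(v-c["cy"])/c["fy"],-1.0]); d=Rm@d
    return e,d/np.linalg.norm(d)
def atz(c,uv,z,s=None):
    e,d=ray(c,uv,s); return e+d*(z-e[2])/d[2]
def proj(c,p,s=None):
    e,Rm=cam(c,s); q=(np.asarray(p)-e)@Rm
    return np.stack([c["cx"]+c["fx"]*q[...,0]/-q[...,2], c["cy"]-c["fy"]*q[...,1]/-q[...,2]],-1)
def crop(img,x0,y0,x1,y1,k,fn):
    cv2.imwrite(fn,cv2.resize(img[y0:y1,x0:x1,::-1],None,fx=k,fy=k,interpolation=cv2.INTER_CUBIC))
E
python3 - <<'E'
from station import *
from h import *
c=read_camera("top"); crop(c["color"],170,120,400,250,3.4,"pics/t1.png")
c=read_camera("scene"); crop(c["color"],190,130,330,330,3,"pics/s1.png")
print(state()["t"])
E
```

```text
0.25
```

View pics/t1.png

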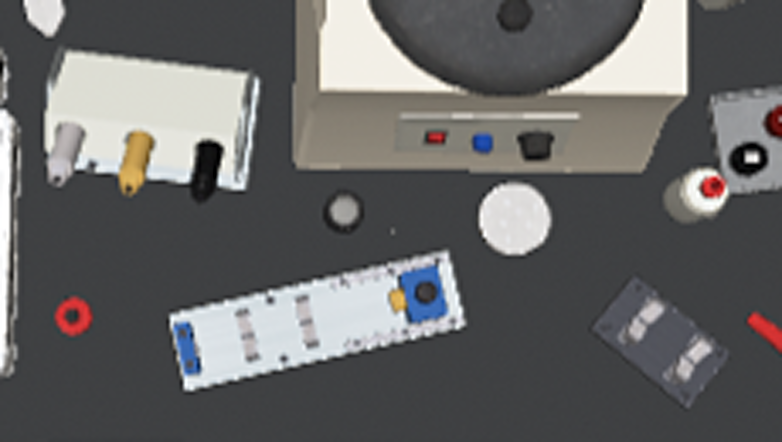

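View pics/s1.png

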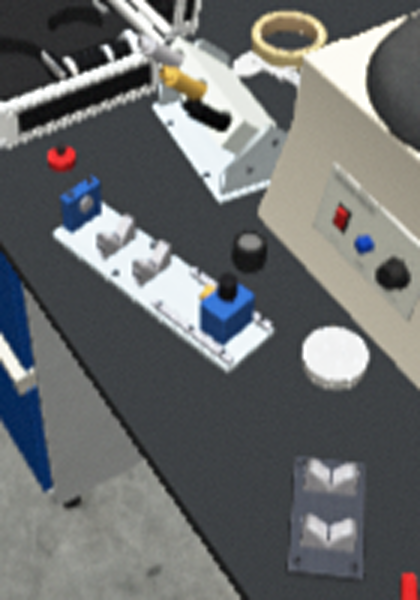

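```bash
python3 - <<'E'
from station import *
from h import *
c=read_camera("top")
f=lambda x,y:(170+x/3.4,120+y/3.4)
for n,p,z in [("bright",(57,180),.134),("bronze",(128,189),.134),("black",(202,196),.134),
 ("rackcornerL",(45,172),0.0),("rackcornerR",(247,188),.0)]:
    print(n,atz(c,f(*p),z).round(4))
C=[atz(c,f(*p),.01) for p in [(170,315),(445,252),(465,325),(188,390)]]
print("car",np.round(C,4), [np.linalg.norm(C[i]-C[(i+1)%4]).round(4) for i in range(4)])
V=[atz(c,f(*p),.01) for p in [(635,278),(730,352),(688,407),(592,328)]]
print("vr",np.round(V,4),np.mean(V,0), [np.linalg.norm(V[i]-V[(i+1)%4]).round(4) for i in range(4)])
print("knob",atz(c,f(427,291),.085), "stop",atz(c,f(187,348),.063))
E
```

```text
bright [0.625  0.1189 0.134 ]
bronze [0.6181 0.0599 0.134 ]
black [ 0.6129 -0.0015  0.134 ]
rackcornerL [0.6495 0.1492 0.    ]
rackcornerR [ 0.6367 -0.0359  0.    ]
car [[ 0.5193  0.0319  0.01  ]
 [ 0.5789 -0.2162  0.01  ]
 [ 0.513  -0.2343  0.01  ]
 [ 0.4521  0.0147  0.01  ]] [np.float64(0.2552), np.float64(0.0683), np.float64(0.2563), np.float64(0.0694)]
vr [[ 0.5571 -0.3881  0.01  ]
 [ 0.4911 -0.4731  0.01  ]
 [ 0.4415 -0.4346  0.01  ]
 [ 0.5115 -0.3489  0.01  ]] [ 0.50028176 -0.411177    0.01      ] [np.float64(0.1075), np.float64(0.0629), np.float64(0.1107), np.float64(0.0602)]
knob [ 0.53892922 -0.19274162  0.085     ] stop [0.48863814 0.01307251 0.063     ]
```

```bash
python3 -m jog '[{"tx":0.4,"ty":-0.4,"tz":0.2,"az":-0.3},{"tx":0.8,"ty":-0.9,"tz":0.4,"az":-0.6},{"tx":0.9,"ty":-1,"tz":0.4,"az":-0.9},{"tx":0.9,"ty":-1,"tz":0.4,"az":-1},{"tx":0.9,"ty":-1,"tz":0.4,"az":-1}]' 60 60
python3 -m jog '[{"tx":0.3,"ty":-0.3,"az":-0.3},{"tx":0.4,"ty":-0.6,"az":-0.6},{"tx":0.4,"ty":-1,"az":-0.9},{"tx":0.4,"ty":-1,"az":-1},{"tx":0.4,"ty":-1,"az":-1}]'; python3 -c "
from station import *
print(state()['qpos'].round(2))"
```

```text
[-1.19  0.38  0.02  1.37 -0.01  1.39 -0.05]invalid input at $[0]: expected keys tx, ty, tz, ax, ay, az
invalid input at $[0]: expected keys tx, ty, tz, ax, ay, az
```

```bash
python3 -m jog '[{"tx":0.4,"ty":-0.4,"tz":0.2,"ax":0,"ay":0,"az":-0.3},{"tx":0.8,"ty":-0.9,"tz":0.4,"ax":0,"ay":0,"az":-0.6},{"tx":0.9,"ty":-1,"tz":0.4,"ax":0,"ay":0,"az":-0.9},{"tx":0.9,"ty":-1,"tz":0.4,"ax":0,"ay":0,"az":-1},{"tx":0.9,"ty":-1,"tz":0.4,"ax":0,"ay":0,"az":-1}]' 60 60
python3 -m jog '[{"tx":0.3,"ty":-0.3,"tz":0,"ax":0,"ay":0,"az":-0.3},{"tx":0.4,"ty":-0.6,"tz":0,"ax":0,"ay":0,"az":-0.6},{"tx":0.4,"ty":-1,"tz":0,"ax":0,"ay":0,"az":-0.9},{"tx":0.4,"ty":-1,"tz":0,"ax":0,"ay":0,"az":-1},{"tx":0.4,"ty":-1,"tz":0,"ax":0,"ay":0,"az":-1}]'; python3 -c "
from station import *
print(state()['qpos'].round(2))"
```

```text
t: 0.92
ee_pos: [0.449, 0.3621, 0.2876]
orientation: [0.578, 0.816, 0.001, 0.001]
ft_force: [-0.8, -1.2, -0.8]
gripper_width: 0.0511
t: 1.55
ee_pos: [0.5267, 0.1621, 0.2866]
orientation: [0.846, 0.533, 0.0, 0.0]
ft_force: [0.4, 0.6, -0.5]
gripper_width: 0.0516
[-0.75  0.2   0.48  1.45 -0.09  1.51 -0.72]
```

```bash
python3 -m jog '[{"tx":0.1,"ty":-0.2,"tz":0.1,"ax":0,"ay":0,"az":-0.25},{"tx":0.2,"ty":-0.3,"tz":0.2,"ax":0,"ay":0,"az":-0.5},{"tx":0.2,"ty":-0.45,"tz":0.2,"ax":0,"ay":0,"az":-0.75},{"tx":0.2,"ty":-0.45,"tz":0.2,"ax":0,"ay":0,"az":-1},{"tx":0.2,"ty":-0.45,"tz":0.2,"ax":0,"ay":0,"az":-1}]'
python3 -m jog '[{"tx":0,"ty":0,"tz":0,"ax":0,"ay":0,"az":-0.25},{"tx":0,"ty":0,"tz":0,"ax":0,"ay":0,"az":-0.5},{"tx":0,"ty":0,"tz":0,"ax":0,"ay":0,"az":-0.55},{"tx":0,"ty":0,"tz":0,"ax":0,"ay":0,"az":-0.55}]'; python3 - <<'E'
from station import *
from h import *
s=state(); c=read_camera("wrist"); print(s['qpos'].round(2), s['ee_pos'],R.from_quat(s['orientation']).as_matrix().round(3))
crop(c["color"],0,0,512,384,1.55,"pics/w1.png")
E
```

```text
t: 2.17
ee_pos: [0.566, 0.0774, 0.3258]
orientation: [0.985, 0.174, -0.0, -0.0]
ft_force: [-0.1, 0.5, 0.1]
gripper_width: 0.0511
t: 2.68
ee_pos: [0.5659, 0.0774, 0.3258]
orientation: [0.999, -0.04, -0.0, -0.0]
ft_force: [0.3, 0.8, 0.2]
gripper_width: 0.0511
[-0.73  0.28  0.7   1.32 -0.18  1.61 -1.7 ] [0.56590351 0.07739573 0.32581887] [[ 0.997 -0.079 -0.001]
 [-0.079 -0.997  0.   ]
 [-0.001 -0.    -1.   ]]
```

View pics/w1.png

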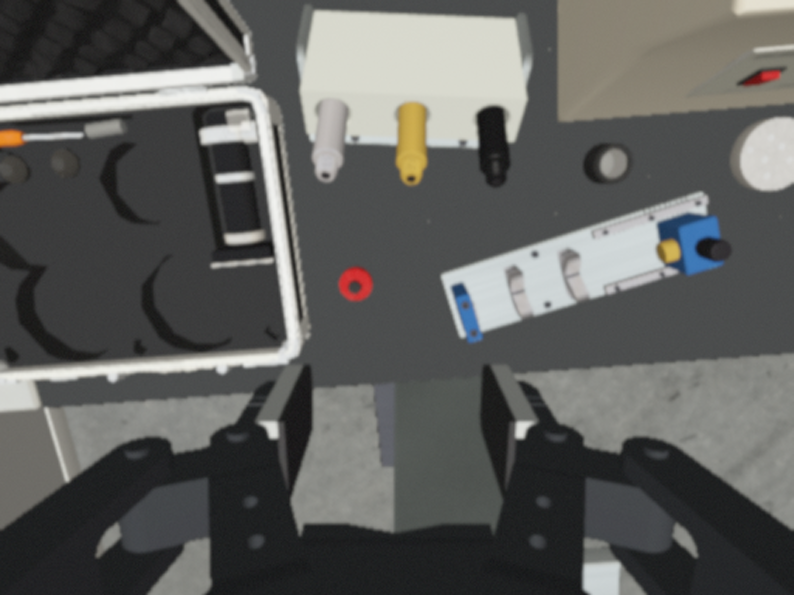

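```bash
python3 - <<'E'
from station import *
from h import *
import pickle
s=state(); c=read_camera("wrist"); pickle.dump((s,c),open("w1.pkl","wb"))
crop(c["color"],185,0,355,130,4.6,"pics/w1a.png")
crop(c["color"],275,115,475,225,4,"pics/w1b.png")
E
```

```text
(no output)
```

View pics/w1a.png

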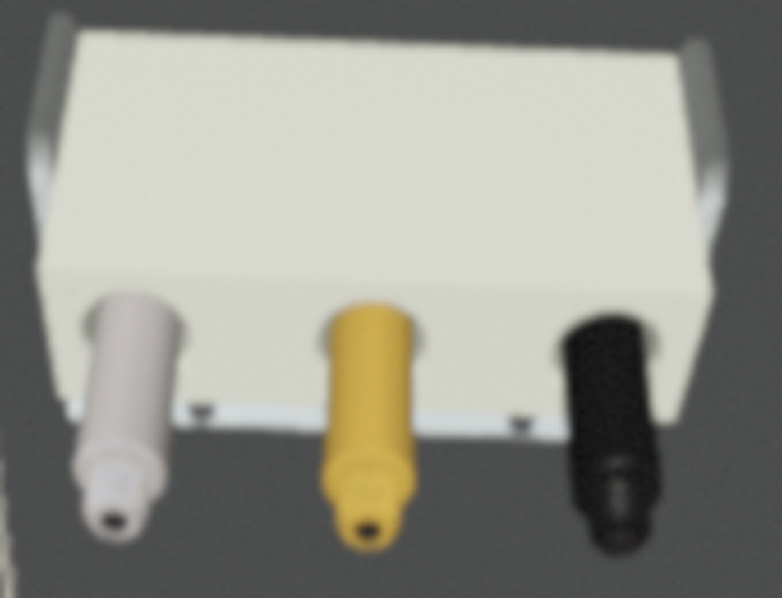

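View pics/w1b.png

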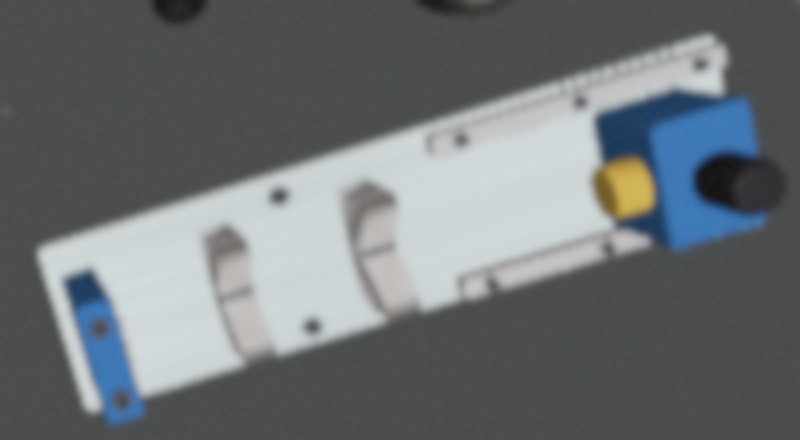

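```bash
cat >> h.py <<'E'
from scipy.optimize import least_squares
def fit(obs,x0):
    # obs: list (cam,state,uv,local point); planar pose x,y,yaw
    def pts(p): 
        return [np.array([p[0]+l[0]*np.cos(p[2])-l[1]*np.sin(p[2]),p[1]+l[0]*np.sin(p[2])+l[1]*np.cos(p[2]),l[2]]) for _,_,_,l in obs]
    def f(p): return np.concatenate([proj(o[0],q,o[1])-o[2] for o,q in zip(obs,pts(p))])
    r=least_squares(f,x0,loss="soft_l1"); return r.x, f(r.x).reshape(-1,2).round(1)
E
python3 - <<'E'
from station import *
from h import *
import pickle
s,c=pickle.load(open("w1.pkl","rb"))
t=read_camera("top")
A=lambda u,v:np.array([185+(u+.5)/4.6-.5,(v+.5)/4.6-.5])
B=lambda u,v:np.array([275+(u+.5)/4-.5,115+(v+.5)/4-.5])
T=lambda x,y:np.array([170+(x+.5)/3.4-.5,120+(y+.5)/3.4-.5])
o=[(c,s,A(115,520),(-.0774,.06,.1344)),(c,s,A(368,530),(-.0774,0,.1344)),(c,s,A(618,537),(-.0774,-.06,.1344))]
ot=[(t,None,T(57,180),(-.0774,.06,.1344)),(t,None,T(128,189),(-.0774,0,.1344)),(t,None,T(202,196),(-.0774,-.06,.1344))]
x0=[.695,.05,-.07]
for k in (o,ot,o+ot): print("rack",*fit(k,x0))
o=[(c,s,B(38,248),(.093,-.035,.01)),(c,s,B(90,411),(.093,.035,.01)),(c,s,B(714,35),(-.167,-.035,.01)),
(c,s,B(217,297),(.033,0,.0264)),(c,s,B(252,290),(.021,0,.0264)),(c,s,B(358,253),(-.021,0,.0264)),(c,s,B(395,246),(-.033,0,.0264))]
ot=[(t,None,T(*p),l) for p,l in [((170,315),(.093,-.035,.01)),((445,252),(-.167,-.035,.01)),((465,325),(-.167,.035,.01)),((188,390),(.093,.035,.01))]]
for k in (o,ot,o+ot): print("car",*fit(k,[.507,-.065,1.808]))
ov=[(t,None,T(*p),l) for p,l in [((635,278),(.056,.032,.01)),((730,352),(-.056,.032,.01)),((688,407),(-.056,-.032,.01)),((592,328),(.056,-.032,.01))]]
# x toward far-left: 52deg ; y=+90
for y in (.9,): 
  ov=[(t,None,T(*p),l) for p,l in [((635,278),(.056,-.032,.01)),((730,352),(-.056,-.032,.01)),((688,407),(-.056,.032,.01)),((592,328),(.056,.032,.01))]]
  print("vr",*fit(ov,[.5,-.41,.9]))
p=fit(o,[.507,-.065,1.808])[0]
kn=atz(c,B(755,185),.085,s); print("knob",kn)
d=np.array([np.cos(p[2]),np.sin(p[2])]); print("knob x",(kn[:2]-p[:2])@d, "nose x", [(atz(c,B(*q),.042,s)[:2]-p[:2])@d for q in ((600,185),(618,187))])
E
```

```text
rack [ 0.69885744  0.05258145 -0.11250735] [[-0.8  0.1]
 [-0.1 -0.2]
 [ 1.   0.2]]
rack [ 0.69662323  0.05231896 -0.10013222] [[ 0.   0.1]
 [ 0.3 -0.2]
 [-0.3  0.1]]
rack [ 0.69862427  0.05244489 -0.11153308] [[-0.5  0.4]
 [ 0.1  0. ]
 [ 1.2  0.3]
 [-0.3 -0.9]
 [-0.1 -0.9]
 [-0.7 -0.4]]
car [ 0.51069115 -0.06264938  1.8046168 ] [[-0.6  0.3]
 [-1.   0.6]
 [ 0.6 -0. ]
 [ 0.7  0.1]
 [-0.2 -0.6]
 [ 0.9  0.2]
 [-0.4 -0.5]]
car [ 0.50821721 -0.06399125  1.8094498 ] [[-0.5  0. ]
 [ 0.9 -0.5]
 [ 0.4  0.1]
 [-0.8  0.3]]
car [ 0.51038969 -0.06282228  1.80519681] [[-0.5  0.5]
 [-0.9  0.8]
 [ 0.7  0.1]
 [ 0.9  0.3]
 [-0.1 -0.4]
 [ 1.   0.4]
 [-0.3 -0.3]
 [-0.9 -0.8]
 [ 0.7 -1. ]
 [ 0.1 -0.3]
 [-1.2 -0.5]]
vr [ 0.50165057 -0.41013852  0.89366456] [[-0.2 -1.1]
 [ 0.6  0.2]
 [ 0.1  0.3]
 [-0.4  0.2]]
knob [ 0.54298789 -0.18863335  0.085     ]
knob x -0.13003874297061968 nose x [np.float64(-0.1024080071258189), np.float64(-0.1083219464672133)]
```

```bash
cat >> h.py <<'E'
def frame(yaw_x, tilt_axis=None, tilt=0.0):
    "tool pointing down, tool x at yaw_x; then tilted by tilt about world axis"
    x=np.array([np.cos(yaw_x),np.sin(yaw_x),0]); z=np.array([0,0,-1.]); y=np.cross(z,x)
    M=np.stack([x,y,z],1)
    if tilt_axis is not None: M=R.from_rotvec(tilt*np.asarray(tilt_axis)/np.linalg.norm(tilt_axis)).as_matrix()@M
    return M
def cmd(s,tcp,M):
    d=(np.asarray(tcp)-s["ee_pos"])/.2
    r=R.from_matrix(M@R.from_quat(s["orientation"]).as_matrix().T).as_rotvec()/(np.pi/4)
    print("t",d.round(3),"a",r.round(3))
RK=np.array([.6985,.0524,-.111]); CA=np.array([.5105,-.0627,1.805]); VR=np.array([.5017,-.4101,.894])
def w(P,l): 
    c,s=np.cos(P[2]),np.sin(P[2]); return np.array([P[0]+c*l[0]-s*l[1],P[1]+s*l[0]+c*l[1],l[2]])
E
python3 - <<'E'
from station import *
from h import *
s=state(); yaw=RK[2]; ry=[-np.sin(yaw),np.cos(yaw),0]
M=frame(yaw,ry,np.radians(30)); zt=M[:,2]
stud=w(RK,(-.0774,0,.1344)); u=np.array([np.cos(yaw),np.sin(yaw),-1])/2**.5
G=stud+.025*u; tcp=G+.019*zt; print(stud,G,tcp,zt)
cmd(s,tcp-.1*zt,M)
s2=dict(s); s2["ee_pos"]=tcp-.1*zt; s2["orientation"]=R.from_matrix(M).as_quat(); cmd(s2,tcp,M)
E
```

```text
[0.62157633 0.06097377 0.1344    ] [0.63914521 0.05901557 0.11672233] [0.62970368 0.06006791 0.10026785] [-0.49692291  0.0553861  -0.8660254 ]
t [ 0.567 -0.109 -0.696] a [ 0.064  0.663 -0.036]
t [-0.248  0.028 -0.433] a [-0.  0. -0.]
```

```bash
python3 -m jog '[{"tx":0.2,"ty":-0.05,"tz":-0.1,"ax":0.015,"ay":0.16,"az":-0.01},{"tx":0.4,"ty":-0.1,"tz":-0.3,"ax":0.03,"ay":0.33,"az":-0.02},{"tx":0.56,"ty":-0.11,"tz":-0.5,"ax":0.05,"ay":0.5,"az":-0.03},{"tx":0.567,"ty":-0.11,"tz":-0.65,"ax":0.064,"ay":0.663,"az":-0.036},{"tx":0.567,"ty":-0.11,"tz":-0.69,"ax":0.064,"ay":0.663,"az":-0.036}]' 45 60
python3 -m jog '[{"tx":0,"ty":0,"tz":0,"ax":0,"ay":0,"az":0}]'
python3 - <<'E'
from station import *
from h import *
s=state(); c=read_camera("wrist"); print(s['qpos'].round(2), s['ee_pos'],s['orientation'])
crop(c["color"],0,0,512,384,1.55,"pics/w2.png")
yaw=RK[2]; ry=[-np.sin(yaw),np.cos(yaw),0]
M=frame(yaw,ry,np.radians(30)); zt=M[:,2]
cmd(s,[.6297,.0601,.1003],M)
print(proj(c,w(RK,(-.0774,0,.1344)),s)*1.55)
E
```

```text
t: 3.45
ee_pos: [0.6577, 0.0544, 0.1685]
orientation: [0.968, -0.055, -0.245, -0.019]
ft_force: [0.2, -0.4, -0.1]
gripper_width: 0.0384
t: 3.58
ee_pos: [0.6569, 0.0516, 0.1667]
orientation: [0.967, -0.058, -0.246, -0.017]
ft_force: [-0.9, -0.7, -1.2]
gripper_width: 0.0387
[-0.09  0.98  0.07  0.6  -0.16  2.05 -1.77] [0.65690472 0.05161555 0.16670912] [ 0.96740975 -0.05771057 -0.24596796 -0.01695953]
t [-0.136  0.042 -0.332] a [-0.002  0.033  0.012]
[381.77440947 355.14617666]
```

View pics/w2.png

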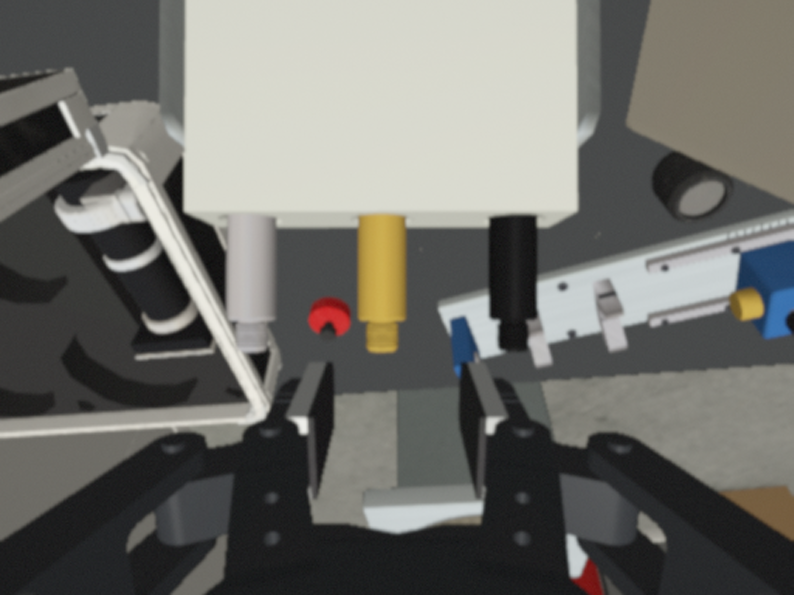

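```bash
python3 -m jog '[{"tx":-0.05,"ty":0.02,"tz":-0.1,"ax":0,"ay":0,"az":0},{"tx":-0.1,"ty":0.04,"tz":-0.2,"ax":0,"ay":0,"az":0},{"tx":-0.13,"ty":0.042,"tz":-0.28,"ax":0,"ay":0,"az":0},{"tx":-0.136,"ty":0.042,"tz":-0.33,"ax":0,"ay":0,"az":0},{"tx":-0.136,"ty":0.042,"tz":-0.33,"ax":0,"ay":0,"az":0}]'
python3 - <<'E'
from station import *
from h import *
s=state(); c=read_camera("wrist"); print(s['qpos'].round(2), s['ee_pos'],s['orientation'])
crop(c["color"],150,150,400,384,3,"pics/w3.png")
yaw=RK[2]; ry=[-np.sin(yaw),np.cos(yaw),0]
M=frame(yaw,ry,np.radians(30)); zt=M[:,2]
cmd(s,[.6297,.0601,.1003],M)
E
```

```text
t: 4.25
ee_pos: [0.631, 0.0628, 0.108]
orientation: [0.969, -0.056, -0.24, -0.016]
ft_force: [0.2, 0.7, 0.3]
gripper_width: 0.0385
[-0.12  0.9   0.06  0.86 -0.14  1.86 -1.76] [0.63098659 0.06282007 0.10797785] [ 0.96889972 -0.05618369 -0.24044457 -0.01622129]
t [-0.006 -0.014 -0.038] a [-0.     0.047  0.008]
```

View pics/w3.png

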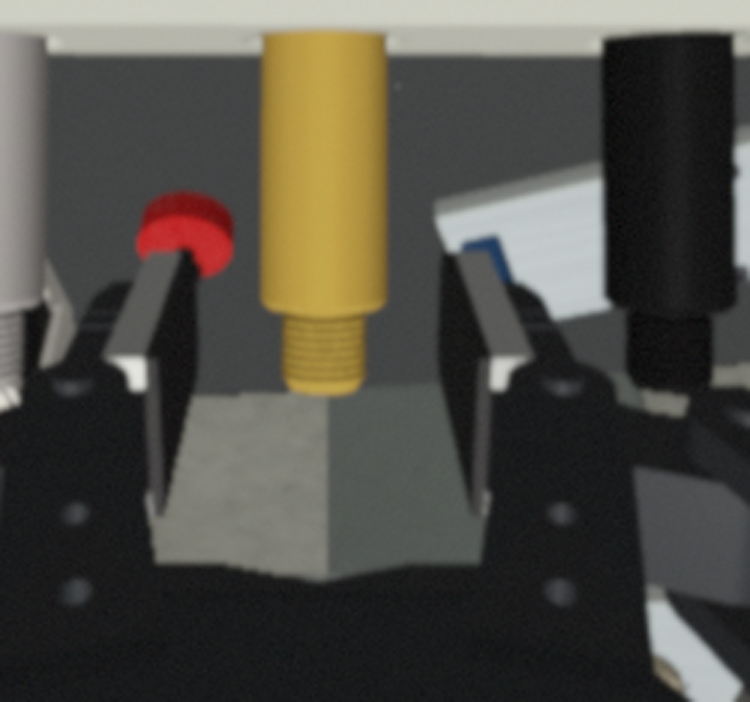

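```bash
python3 -m jog '[{"tx":-0.006,"ty":-0.01,"tz":-0.03,"ax":0,"ay":0.03,"az":0},{"tx":-0.006,"ty":-0.012,"tz":-0.04,"ax":0,"ay":0.04,"az":0},{"tx":-0.006,"ty":-0.012,"tz":-0.04,"ax":0,"ay":0.04,"az":0}]'
python3 -m jog '[{"tx":0,"ty":0,"tz":0,"ax":0,"ay":0,"az":0},{"tx":0,"ty":0,"tz":0,"ax":0,"ay":0,"az":0},{"tx":0,"ty":0,"tz":0,"ax":0,"ay":0,"az":0},{"tx":0,"ty":0,"tz":0,"ax":0,"ay":0,"az":0}]' 0 90
python3 - <<'E'
from station import *
from h import *
s=state(); c=read_camera("wrist"); print(s['qpos'].round(2), s['ee_pos'],s['orientation'],s['ft_force'])
crop(c["color"],150,150,400,384,3,"pics/w4.png")
E
```

```text
t: 4.68
ee_pos: [0.6295, 0.0595, 0.0974]
orientation: [0.964, -0.057, -0.257, -0.015]
ft_force: [0.6, 0.3, -0.2]
gripper_width: 0.0387
t: 5.18
ee_pos: [0.6299, 0.0605, 0.0988]
orientation: [0.965, -0.057, -0.256, -0.016]
ft_force: [2.4, 4.6, 3.0]
gripper_width: 0.011
[-0.11  0.94  0.06  0.83 -0.15  1.89 -1.76] [0.62985034 0.06047406 0.09879148] [ 0.96482665 -0.05670486 -0.2561984  -0.01601484] [2.41836525 4.60738565 3.04467561]
```

View pics/w4.png

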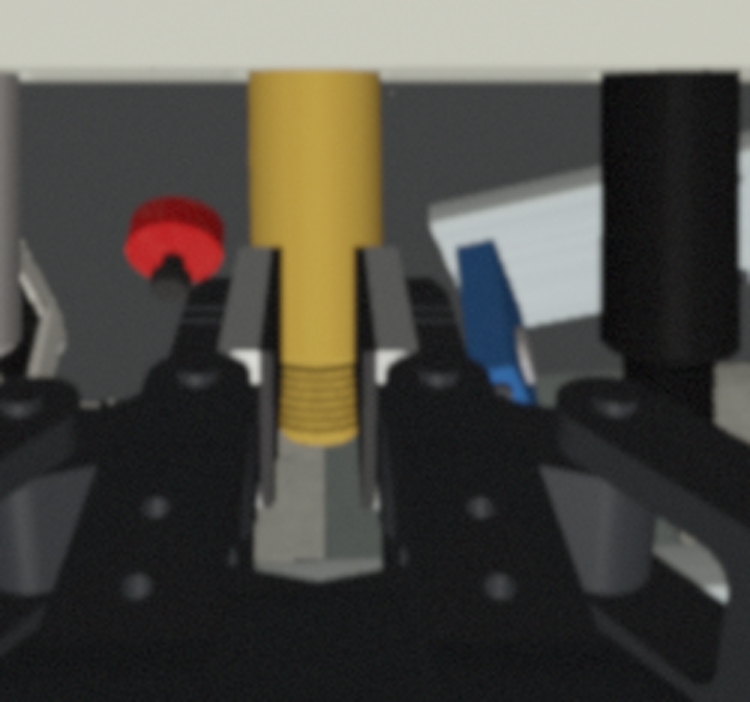

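```bash
python3 -m jog '[{"tx":0,"ty":0,"tz":0,"ax":0,"ay":0,"az":0},{"tx":0,"ty":0,"tz":0,"ax":0,"ay":0,"az":0}]'
python3 - <<'E'
from station import *
from h import *
s=state(); c=read_camera("wrist"); print(s['ee_pos'],s['gripper_width'],s['ft_force'])
crop(c["color"],150,150,400,384,3,"pics/w5.png")
c=read_camera("scene"); crop(c["color"],180,90,300,200,6,"pics/s5.png")
E
```

```text
t: 5.48
ee_pos: [0.6298, 0.0604, 0.0988]
orientation: [0.965, -0.057, -0.256, -0.016]
ft_force: [2.6, 4.2, 3.0]
gripper_width: 0.0112
[0.62979165 0.06044704 0.0987512 ] 0.011161818364387148 [2.55002658 4.18245668 2.99045732]
```

View pics/w5.png

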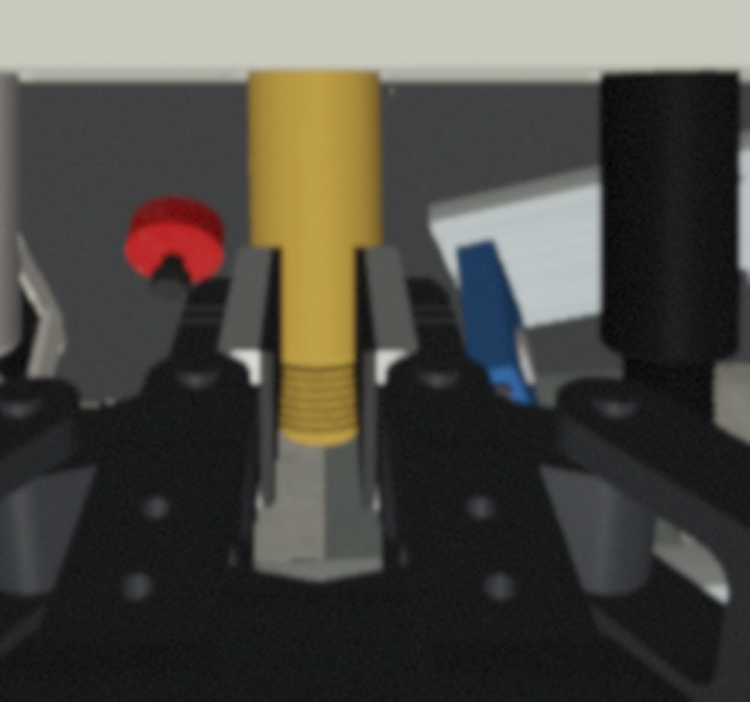

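View pics/s5.png

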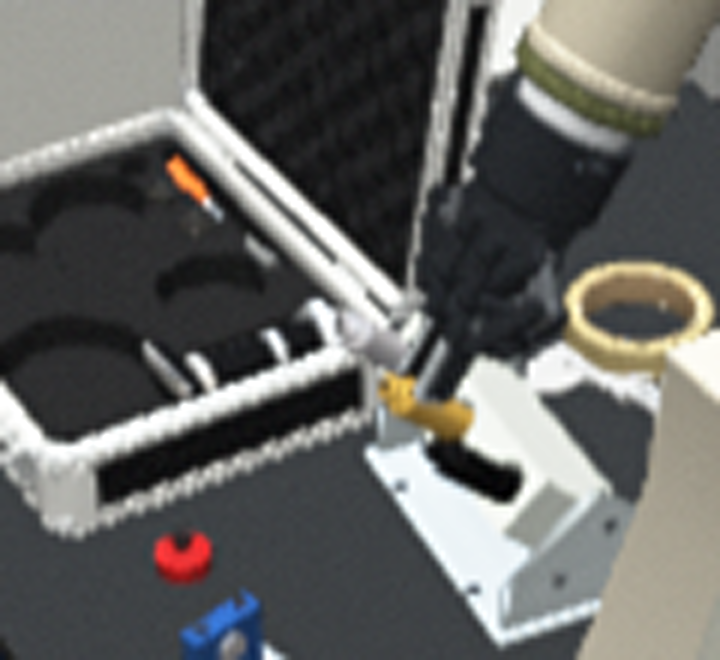

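```bash
python3 - <<'E'
from station import *
from h import *
s=state(); c=read_camera("wrist")
H=np.array(c["hand_eye"])
def pt(l): 
    q=np.linalg.inv(H)@np.array([*l,1]); return (np.array([c["cx"]+c["fx"]*q[0]/-q[2],c["cy"]-c["fy"]*q[1]/-q[2]])-150)*3
for x in (-.011,0,.011):
  for y in (-.011,-.0055,):
    for z in (0,-.019,-.038): print((x,y,z),pt((x,y,z)).round())
M=R.from_quat(s["orientation"]).as_matrix()
yaw=RK[2];u=np.array([np.cos(yaw),np.sin(yaw),-1])/2**.5
stud=w(RK,(-.0774,0,.1344))
for d in (0,.014,.025,.06):
    l=M.T@(stud+d*u-s["ee_pos"]); print("pin",d,l.round(4),pt(l).round())
E
```

```text
(-0.011, -0.011, 0) [250. 302.]
(-0.011, -0.011, -0.019) [242. 351.]
(-0.011, -0.011, -0.038) [233. 412.]
(-0.011, -0.0055, 0) [279. 302.]
(-0.011, -0.0055, -0.019) [275. 351.]
(-0.011, -0.0055, -0.038) [269. 412.]
(0, -0.011, 0) [249. 247.]
(0, -0.011, -0.019) [241. 291.]
(0, -0.011, -0.038) [231. 346.]
(0, -0.0055, 0) [278. 247.]
(0, -0.0055, -0.019) [274. 291.]
(0, -0.0055, -0.038) [268. 346.]
(0.011, -0.011, 0) [247. 191.]
(0.011, -0.011, -0.019) [239. 229.]
(0.011, -0.011, -0.038) [229. 277.]
(0.011, -0.0055, 0) [278. 191.]
(0.011, -0.0055, -0.019) [273. 229.]
(0.011, -0.0055, -0.038) [267. 277.]
pin 0 [-0.0248  0.0004 -0.0268] [309. 449.]
pin 0.014 [-0.0113  0.0003 -0.0231] [309. 364.]
pin 0.025 [-0.0007  0.0003 -0.0202] [309. 298.]
pin 0.06 [ 0.0331  0.0001 -0.011 ] [308.  86.]
```

```bash
python3 -m jog '[{"tx":0,"ty":0,"tz":0,"ax":0,"ay":0,"az":0},{"tx":0,"ty":0,"tz":0,"ax":0,"ay":0,"az":0},{"tx":-0.02,"ty":0.002,"tz":-0.035,"ax":0,"ay":0,"az":0},{"tx":-0.037,"ty":0.004,"tz":-0.065,"ax":0,"ay":0,"az":0},{"tx":-0.037,"ty":0.004,"tz":-0.065,"ax":0,"ay":0,"az":0}]' 45
python3 -m jog '[{"tx":0,"ty":0,"tz":0,"ax":0,"ay":0,"az":0},{"tx":0,"ty":0,"tz":0,"ax":0,"ay":0,"az":0},{"tx":0,"ty":0,"tz":0,"ax":0,"ay":0,"az":0},{"tx":0,"ty":0,"tz":0,"ax":0,"ay":0,"az":0}]' 0 90
python3 - <<'E'
from station import *
from h import *
s=state(); c=read_camera("wrist"); print(s['qpos'].round(2), s['ee_pos'],s['orientation'],s['ft_force'])
crop(c["color"],150,150,400,384,3,"pics/w6.png")
E
```

```text
t: 6.25
ee_pos: [0.6213, 0.0605, 0.0846]
orientation: [0.964, -0.057, -0.258, -0.015]
ft_force: [0.1, -0.1, -0.5]
gripper_width: 0.0383
t: 6.75
ee_pos: [0.6224, 0.0614, 0.0858]
orientation: [0.965, -0.057, -0.256, -0.016]
ft_force: [0.3, 4.4, 3.9]
gripper_width: 0.0186
[-0.11  0.92  0.06  0.88 -0.14  1.85 -1.75] [0.62236119 0.06137702 0.08582525] [ 0.96477461 -0.05664348 -0.25640459 -0.01606688] [0.28028408 4.41903568 3.88826593]
```

View pics/w6.png

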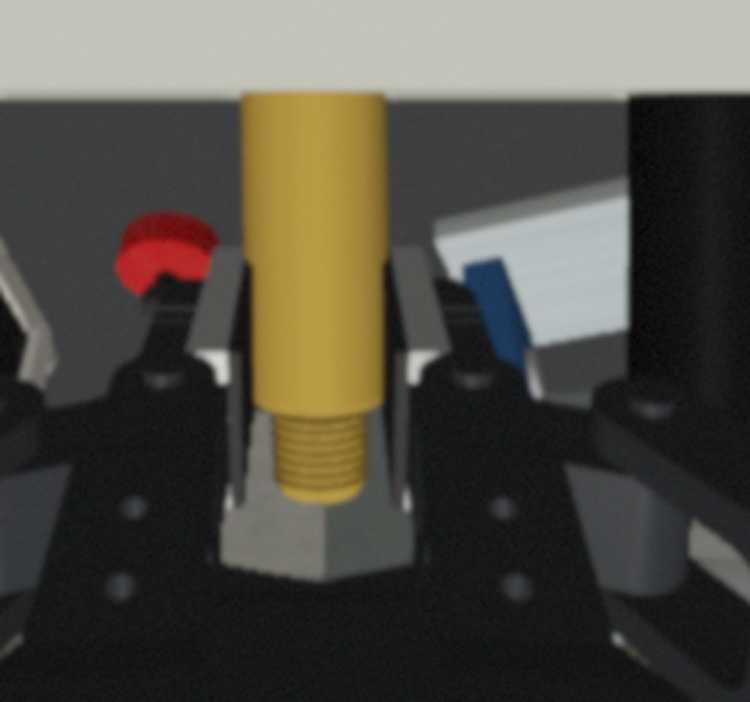

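```bash
python3 -m jog '[{"tx":0,"ty":0,"tz":0,"ax":0,"ay":0,"az":0},{"tx":0,"ty":0,"tz":0,"ax":0,"ay":0,"az":0},{"tx":-0.015,"ty":0.002,"tz":-0.026,"ax":0,"ay":0,"az":0},{"tx":-0.015,"ty":0.002,"tz":-0.026,"ax":0,"ay":0,"az":0}]' 40
python3 -m jog '[{"tx":0,"ty":0,"tz":0,"ax":0,"ay":0,"az":0},{"tx":0,"ty":0,"tz":0,"ax":0,"ay":0,"az":0},{"tx":0,"ty":0,"tz":0,"ax":0,"ay":0,"az":0},{"tx":0,"ty":0,"tz":0,"ax":0,"ay":0,"az":0}]' 0 90
python3 -m jog '[{"tx":-0.04,"ty":0.004,"tz":0.04,"ax":0,"ay":0,"az":0},{"tx":-0.08,"ty":0.009,"tz":0.08,"ax":0,"ay":0,"az":0},{"tx":-0.1,"ty":0.011,"tz":0.1,"ax":0,"ay":0,"az":0},{"tx":-0.1,"ty":0.011,"tz":0.1,"ax":0,"ay":0,"az":0}]'
python3 - <<'E'
from station import *
from h import *
s=state(); c=read_camera("wrist"); print(s['qpos'].round(2), s['ee_pos'],s['orientation'],s['ft_force'])
crop(c["color"],150,100,400,384,2,"pics/w7.png")
E
```

```text
t: 7.3
ee_pos: [0.6185, 0.0607, 0.0794]
orientation: [0.964, -0.057, -0.257, -0.015]
ft_force: [0.3, -0.0, -0.4]
gripper_width: 0.0342
t: 7.8
ee_pos: [0.6192, 0.0617, 0.0804]
orientation: [0.965, -0.057, -0.257, -0.016]
ft_force: [0.0, 5.0, 1.0]
gripper_width: 0.0196
t: 8.3
ee_pos: [0.599, 0.0629, 0.1005]
orientation: [0.965, -0.057, -0.257, -0.015]
ft_force: [1.0, 2.4, 1.4]
gripper_width: 0.0194
[-0.12  0.85  0.06  0.98 -0.14  1.82 -1.76] [0.59904551 0.06294808 0.10046458] [ 0.96466191 -0.05727028 -0.25672874 -0.01542299] [1.0283233  2.38798535 1.43982244]
```

View pics/w7.png

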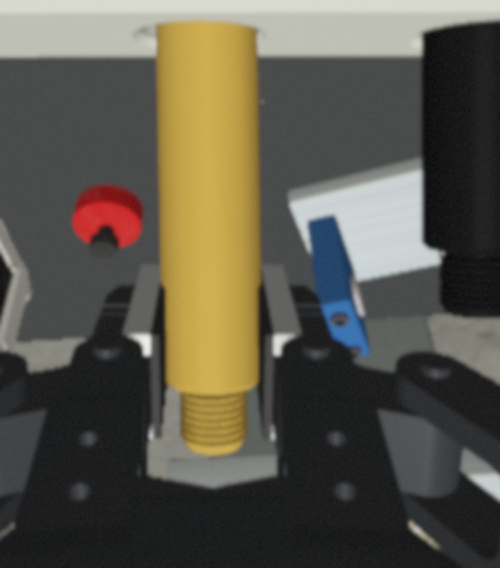

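```bash
python3 -m jog '[{"tx":-0.08,"ty":0.009,"tz":0.08,"ax":0,"ay":0,"az":0},{"tx":-0.17,"ty":0.019,"tz":0.17,"ax":0,"ay":0,"az":0},{"tx":-0.26,"ty":0.029,"tz":0.26,"ax":0,"ay":0,"az":0},{"tx":-0.35,"ty":0.039,"tz":0.354,"ax":0,"ay":0,"az":0},{"tx":-0.35,"ty":0.039,"tz":0.5,"ax":0,"ay":0,"az":0}]'
python3 - <<'E'
from station import *
from h import *
s=state(); c=read_camera("wrist"); print(s['qpos'].round(2), s['ee_pos'],s['orientation'],s['ft_force'])
crop(c["color"],0,0,512,384,1.5,"pics/w8.png")
c=read_camera("scene")
crop(c["color"],180,50,330,200,4,"pics/s8.png")
E
```

```text
t: 8.98
ee_pos: [0.5271, 0.0703, 0.1996]
orientation: [0.964, -0.058, -0.259, -0.015]
ft_force: [0.0, 0.1, -4.6]
gripper_width: 0.019
[-0.14  0.63  0.05  1.14 -0.14  1.89 -1.79] [0.52712934 0.07032225 0.19964512] [ 0.96404347 -0.05754486 -0.25901846 -0.01477215] [ 0.03541008  0.13320544 -4.57732857]
```

View pics/w8.png

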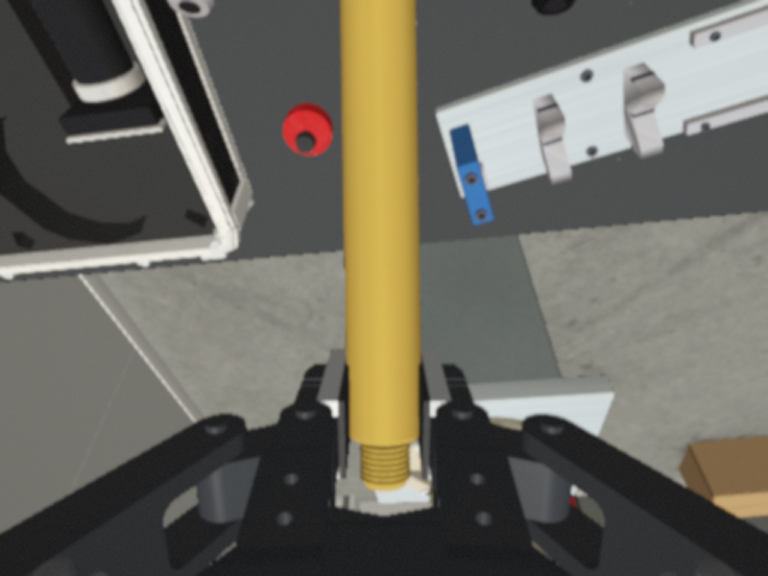

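View pics/s8.png

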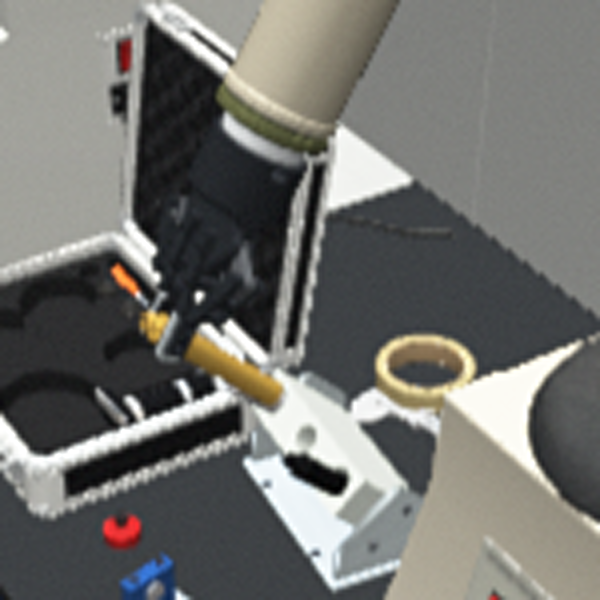

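```bash
python3 -m jog '[{"tx":-0.1,"ty":0,"tz":0.15,"ax":-0.02,"ay":-0.2,"az":0},{"tx":-0.2,"ty":0,"tz":0.3,"ax":-0.05,"ay":-0.42,"az":0},{"tx":-0.3,"ty":0,"tz":0.3,"ax":-0.07,"ay":-0.64,"az":0},{"tx":-0.3,"ty":-0.1,"tz":0.3,"ax":-0.09,"ay":-0.85,"az":0},{"tx":-0.3,"ty":-0.2,"tz":0.3,"ax":-0.11,"ay":-0.99,"az":0}]'
python3 -m jog '[{"tx":0,"ty":-0.2,"tz":0,"ax":0,"ay":0,"az":0.15},{"tx":-0.02,"ty":-0.4,"tz":0,"ax":0,"ay":0,"az":0.35},{"tx":-0.03,"ty":-0.6,"tz":0,"ax":0,"ay":0,"az":0.57},{"tx":-0.03,"ty":-0.8,"tz":0,"ax":0,"ay":0,"az":0.79},{"tx":-0.03,"ty":-1,"tz":0,"ax":0,"ay":0,"az":1}]'
python3 - <<'E'
from station import *
from h import *
s=state(); print(s['qpos'].round(2), s['ee_pos'],R.from_quat(s['orientation']).as_matrix().round(3))
# pin in tool frame at grip
M=R.from_quat([0.965,-0.057,-0.257,-0.016]).as_matrix(); p=np.array([.6192,.0617,.0804])
yaw=RK[2];u=np.array([np.cos(yaw),np.sin(yaw),-1])/2**.5
st=w(RK,(-.0774,0,.1344))
print("stud tool",M.T@(st-p),"ctr",M.T@(st+.075*u-p),"u",M.T@u)
E
```

```text
t: 9.7
ee_pos: [0.4675, 0.0301, 0.2588]
orientation: [0.99, -0.057, 0.132, 0.005]
ft_force: [0.2, -0.7, -3.8]
gripper_width: 0.0195
t: 10.32
ee_pos: [0.4621, -0.1561, 0.2578]
orientation: [0.952, 0.279, 0.121, -0.041]
ft_force: [1.0, 0.2, -4.5]
gripper_width: 0.0193
[-0.13 -0.07  0.54  1.8  -0.19  1.28 -0.55] [ 0.46213605 -0.15605433  0.25783159] [[ 0.815  0.541  0.207]
 [ 0.521 -0.841  0.146]
 [ 0.253 -0.011 -0.967]]
stud tool [-0.02474101  0.00035504 -0.04806174] ctr [ 4.76449520e-02  4.54402888e-05 -2.84358156e-02] u [ 0.96514614 -0.00412798  0.26167899]
```

```bash
cat >> h.py <<'E'
CT=np.array([.0476,0,-.0284]); UT=np.array([.9652,0,.2617])  # pin centre/dir in tool
def place(P,off=0.0,z=.042):
    x=np.array([np.cos(P[2]),np.sin(P[2]),0]); y=np.array([-np.sin(P[2]),np.cos(P[2]),0])
    a=np.arctan2(UT[2],UT[0])
    M=frame(P[2],y,-a)   # tool x lifts so pin level
    c=np.array([P[0],P[1],z])+off*x
    return c-M@CT, M
E
python3 - <<'E'
from station import *
from h import *
s=state(); t,M=place(VR); print(t,M@UT,M[:,2]); cmd(s,t+[-.055,.044,.13],M)
E
```

```text
[ 0.47758164 -0.44012124  0.00213335] [6.26329379e-01 7.79621344e-01 3.05746819e-17] [ 0.16389435  0.20400693 -0.96515274]
t [-0.198 -1.2   -0.628] a [-0.003 -0.018  0.41 ]
```

```bash
python3 -m jog '[{"tx":-0.05,"ty":-0.3,"tz":0,"ax":0,"ay":0,"az":0.2},{"tx":-0.1,"ty":-0.6,"tz":0,"ax":0,"ay":-0.01,"az":0.41},{"tx":-0.15,"ty":-0.9,"tz":-0.1,"ax":0,"ay":-0.018,"az":0.41},{"tx":-0.19,"ty":-1,"tz":-0.2,"ax":0,"ay":-0.018,"az":0.41},{"tx":-0.19,"ty":-1,"tz":-0.2,"ax":0,"ay":-0.018,"az":0.41}]'
python3 -m jog '[{"tx":0,"ty":-0.2,"tz":-0.1,"ax":0,"ay":0,"az":0},{"tx":0,"ty":-0.2,"tz":-0.3,"ax":0,"ay":0,"az":0},{"tx":0,"ty":-0.2,"tz":-0.3,"ax":0,"ay":0,"az":0}]'
python3 - <<'E'
from station import *
from h import *
import pickle
s=state(); c=read_camera("wrist"); print(s['qpos'].round(2), s['ee_pos'],s['orientation'],s['ft_force']); pickle.dump((s,c),open("w9.pkl","wb"))
crop(c["color"],0,0,512,384,1.55,"pics/w9.png")
c=read_camera("scene")
M=R.from_quat(s["orientation"]).as_matrix()
img=c["color"].copy()
x0,y0,k=240,200,6
p=proj(c,s["ee_pos"]); g=proj(c,s["ee_pos"]-.024*M[:,2]); print(p,g)
im=cv2.resize(img[y0:y0+100,x0:x0+130],None,fx=k,fy=k,interpolation=cv2.INTER_CUBIC)
for q,col in ((p,(255,0,0)),(g,(0,255,0)),(proj(c,s["ee_pos"]+M@CT),(0,0,255)),(proj(c,s["ee_pos"]+M@(CT-.075*UT)),(0,0,255)),(proj(c,s["ee_pos"]+M@(CT+.075*UT)),(0,0,255))): cv2.circle(im,tuple(int(v) for v in ((q-[x0,y0])*k)),3,col,-1)
cv2.imwrite("pics/s9.png",im[:,:,::-1])
E
```

```text
t: 10.95
ee_pos: [0.4206, -0.3587, 0.2147]
orientation: [0.897, 0.422, 0.117, -0.06]
ft_force: [0.1, -0.1, -4.6]
gripper_width: 0.0196
t: 11.32
ee_pos: [0.424, -0.3923, 0.1557]
orientation: [0.895, 0.426, 0.119, -0.062]
ft_force: [-0.2, 0.4, -3.6]
gripper_width: 0.019
[ 0.29  0.44  0.77  1.57 -0.56  1.39  0.49] [ 0.42400488 -0.39232079  0.15568905] [ 0.89478638  0.42586139  0.11923277 -0.06150578] [-0.2438085   0.43326005 -3.60637167]
[272.56154855 279.67688342] [272.84841607 276.41866202]
```

View pics/w9.png

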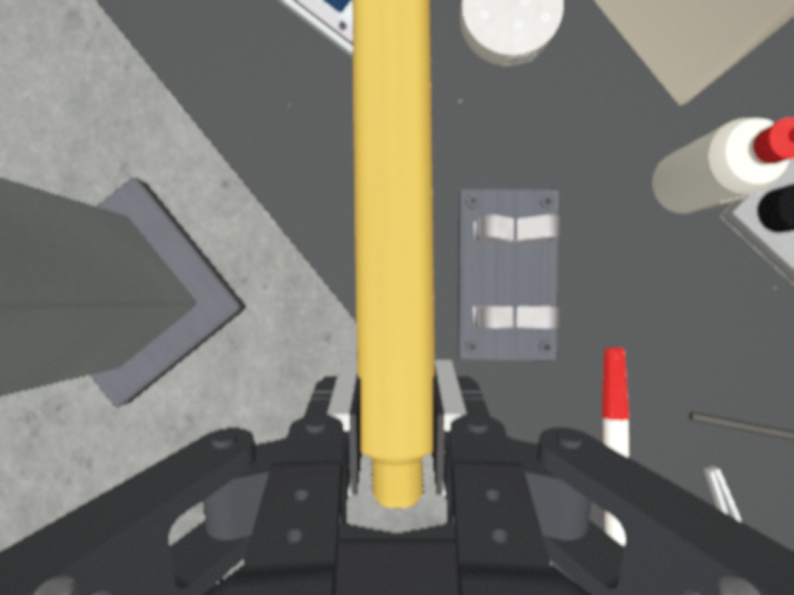

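View pics/s9.png

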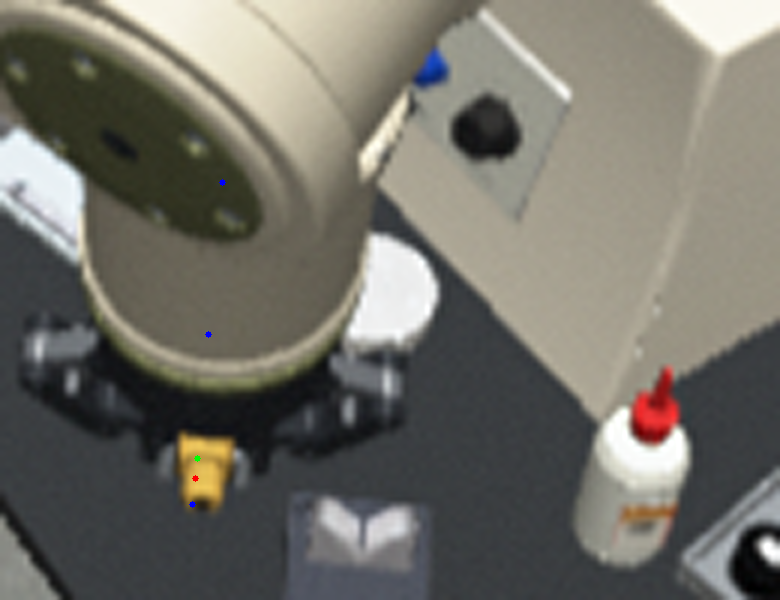

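```bash
python3 - <<'E'
from station import *
from h import *
import pickle
s,c=pickle.load(open("w9.pkl","rb"))
crop(c["color"],285,110,370,240,4.6,"pics/w9a.png")
crop(c["color"],210,0,310,340,1.76,"pics/w9b.png")
crop(c["color"],215,270,300,340,7,"pics/w9c.png")
H=np.linalg.inv(np.array(c["hand_eye"]))
for d in (-.075,-.061,0,.05):
    q=H@np.append(CT+d*UT,1); print(d,c["cx"]+c["fx"]*q[0]/-q[2],c["cy"]-c["fy"]*q[1]/-q[2])
g=c["color"].astype(int)
for r in (10,60,120,180,240,280):
    row=g[r,200:310]; m=(row[:,0]-row[:,2])>60; i=np.where(m)[0]+200; print(r,i.min(),i.max(),(i.min()+i.max())/2)
E
```

```text
-0.075 253.03701697471416 323.60900839064834
-0.061 253.0372755271186 291.1735069152573
0 253.03840593236927 149.36372078236968
0.05 253.03933719793955 32.536086380699345
10 228 276 252.0
60 228 277 252.5
120 229 278 253.5
180 229 279 254.0
240 231 280 255.5
280 232 279 255.5
```

View pics/w9a.png

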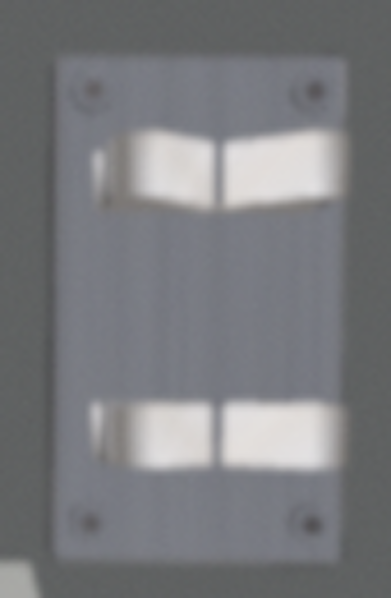

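View pics/w9c.png

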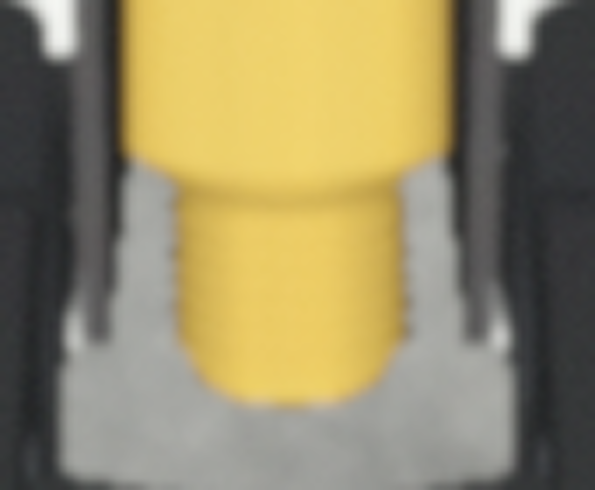

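```bash
sed -i 's/^CT=.*/CT=np.array([.0476,.0004,-.0284]); UT=np.array([.9652,-.013,.2617])/' h.py; python3 - <<'E'
from station import *
from h import *
import pickle
s,c=pickle.load(open("w9.pkl","rb"))
A=lambda u,v:np.array([285+(u+.5)/4.6-.5,110+(v+.5)/4.6-.5])
o=[(c,s,A(*p),l) for p,l in [((55,57),(.056,.032,.01)),((347,57),(.056,-.032,.01)),((340,561),(-.056,-.032,.01)),((55,561),(-.056,.032,.01))]]
P,r=fit(o,VR); print(P,r)
for x in(.033,.027,.021,-.021,-.027,-.033): print(x,(proj(c,w(P,(x,0,.0264)),s)-[285,110])*4.6)
print((proj(c,w(P,(.021,0.023,.042)),s)-[285,110])*4.6,(proj(c,w(P,(.021,-.023,.042)),s)-[285,110])*4.6)
print((proj(c,w(P,(-.033,0.023,.042)),s)-[285,110])*4.6,(proj(c,w(P,(-.033,-.023,.042)),s)-[285,110])*4.6)
E
```

```text
[ 0.50290468 -0.40998349  0.88413484] [[-0.3 -1.1]
 [ 0.2 -0.9]
 [ 1.   1.2]
 [-0.9  0.8]]
0.033 [215.43999235 143.92951303]
0.027 [215.26602897 172.91654296]
0.021 [215.09208007 201.90116124]
-0.021 [213.87484285 404.72598786]
-0.027 [213.70100967 433.69132366]
-0.033 [213.52719095 462.6542505 ]
[115.97259823 191.71041938] [350.50983865 192.7352724 ]
[114.36416909 466.22983685] [348.80665801 467.63245391]
```

```bash
sed -i 's/^RK=.*/RK=np.array([.6985,.0524,-.111]); CA=np.array([.5105,-.0627,1.805]); VR=np.array([.5029,-.4100,.884])/' h.py; cat >> h.py <<'E'
def place(P,off=0.0,z=.042):
    x=np.array([np.cos(P[2]),np.sin(P[2]),0]); y=np.array([-np.sin(P[2]),np.cos(P[2]),0])
    a=np.arctan2(UT[2],UT[0]); b=np.arctan2(UT[1],UT[0])
    M=frame(P[2]+b,y,-a)
    v=M@UT; M=R.from_rotvec([0,0,P[2]-np.arctan2(v[1],v[0])]).as_matrix()@M
    return np.array([P[0],P[1],z])+off*x-M@CT, M
E
python3 - <<'E'
from station import *
from h import *
s=state(); t,M=place(VR,-.006,.075); print(t,M@UT); cmd(s,t,M)
E
```

```text
[ 0.4738792  -0.44375094  0.03513589] [6.34147719e-01 7.73384510e-01 2.29087904e-05]
t [ 0.24  -0.249 -0.624] a [-0.002  0.006 -0.025]
```

```bash
python3 -m jog '[{"tx":0.12,"ty":-0.12,"tz":-0.05,"ax":0,"ay":0,"az":-0.01},{"tx":0.24,"ty":-0.25,"tz":-0.2,"ax":0,"ay":0.006,"az":-0.025},{"tx":0.24,"ty":-0.25,"tz":-0.4,"ax":0,"ay":0.006,"az":-0.025},{"tx":0.24,"ty":-0.25,"tz":-0.62,"ax":0,"ay":0.006,"az":-0.025},{"tx":0.24,"ty":-0.25,"tz":-0.62,"ax":0,"ay":0.006,"az":-0.025}]'
python3 -m jog '[{"tx":0,"ty":0,"tz":0,"ax":0,"ay":0,"az":0}]'
python3 - <<'E'
from station import *
from h import *
s=state(); t,M=place(VR,-.006,.042); print(s['ee_pos'],s['ft_force']); cmd(s,t,M)
c=read_camera("wrist");crop(c["color"],100,0,412,384,1.55,"pics/w10.png")
c=read_camera("scene");crop(c["color"],230,220,350,330,6,"pics/s10.png")
E
```

```text
t: 12.05
ee_pos: [0.4733, -0.4423, 0.034]
orientation: [0.899, 0.418, 0.119, -0.06]
ft_force: [0.6, 0.9, -3.0]
gripper_width: 0.0193
t: 12.18
ee_pos: [0.475, -0.4456, 0.0388]
orientation: [0.899, 0.418, 0.12, -0.056]
ft_force: [-0.6, -1.0, -4.0]
gripper_width: 0.0191
[ 0.47501713 -0.44559728  0.03878362] [-0.62222811 -0.99152195 -3.9789945 ]
t [-0.006  0.009 -0.183] a [0.002 0.004 0.   ]
```

View pics/w10.png

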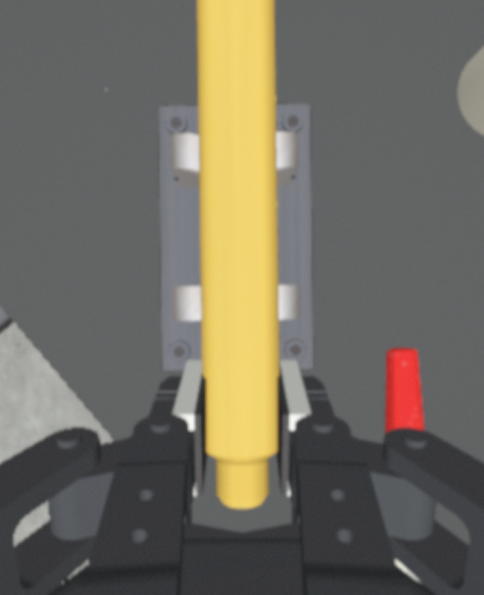

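View pics/s10.png

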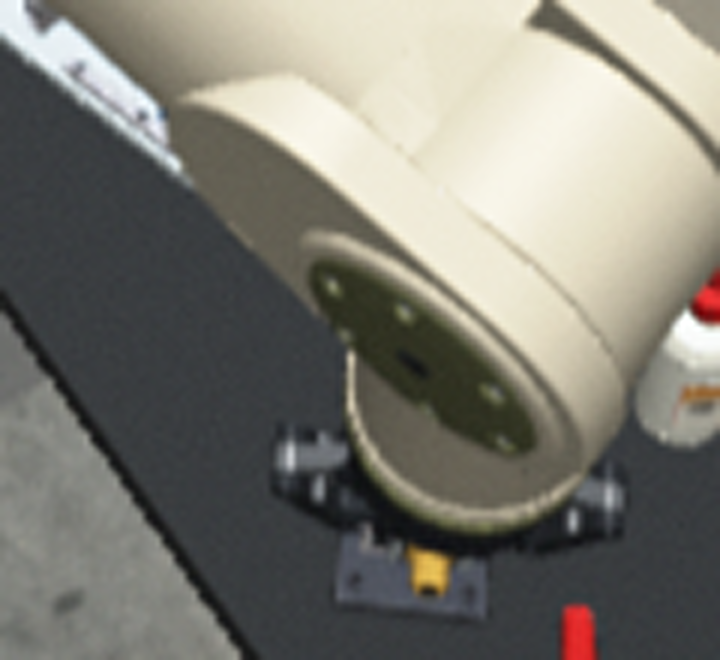

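```bash
python3 -m jog '[{"tx":0,"ty":0,"tz":-0.03,"ax":0,"ay":0,"az":0},{"tx":0,"ty":0,"tz":-0.06,"ax":0,"ay":0,"az":0},{"tx":0,"ty":0,"tz":-0.09,"ax":0,"ay":0,"az":0},{"tx":0,"ty":0,"tz":-0.12,"ax":0,"ay":0,"az":0},{"tx":0,"ty":0,"tz":-0.12,"ax":0,"ay":0,"az":0}]'
python3 -m jog '[{"tx":0,"ty":0,"tz":0,"ax":0,"ay":0,"az":0}]'
python3 -m jog '[{"tx":0,"ty":0,"tz":0,"ax":0,"ay":0,"az":0}]'
python3 - <<'E'
from station import *
from h import *
s=state(); t,M=place(VR,-.006,.042); print(s['ee_pos'],s['ft_force']); cmd(s,t,M)
E
```

```text
t: 12.9
ee_pos: [0.4733, -0.4442, 0.0108]
orientation: [0.899, 0.417, 0.119, -0.058]
ft_force: [1.0, 0.3, -5.3]
gripper_width: 0.0192
t: 13.02
ee_pos: [0.4736, -0.4448, 0.0118]
orientation: [0.899, 0.417, 0.119, -0.057]
ft_force: [0.2, 1.4, -4.1]
gripper_width: 0.0195
t: 13.15
ee_pos: [0.4737, -0.4449, 0.012]
orientation: [0.899, 0.417, 0.12, -0.057]
ft_force: [-0.4, 0.4, -6.0]
gripper_width: 0.0192
[ 0.47372698 -0.44489866  0.01201822] [-0.37890374  0.44097853 -5.96667906]
t [ 0.001  0.006 -0.049] a [-0.001  0.001  0.001]
```

Still free, about 10 mm to go. I'll lower in small steps while watching the force.

```bash
python3 -m jog '[{"tx":0,"ty":0,"tz":-0.015,"ax":0,"ay":0,"az":0},{"tx":0,"ty":0,"tz":-0.03,"ax":0,"ay":0,"az":0},{"tx":0,"ty":0,"tz":-0.035,"ax":0,"ay":0,"az":0}]'
python3 -m jog '[{"tx":0,"ty":0,"tz":-0.01,"ax":0,"ay":0,"az":0},{"tx":0,"ty":0,"tz":-0.01,"ax":0,"ay":0,"az":0}]'
python3 - <<'E'
from station import *
from h import *
c=read_camera("wrist");crop(c["color"],100,0,412,384,1.55,"pics/w11.png")
E
```

```text
t: 13.52
ee_pos: [0.4736, -0.4446, 0.0044]
orientation: [0.899, 0.417, 0.119, -0.058]
ft_force: [0.4, -0.7, -3.8]
gripper_width: 0.0192
t: 13.78
ee_pos: [0.4737, -0.4448, 0.0035]
orientation: [0.899, 0.417, 0.12, -0.057]
ft_force: [-2.0, 1.8, 3.2]
gripper_width: 0.0191
```

View pics/w11.png

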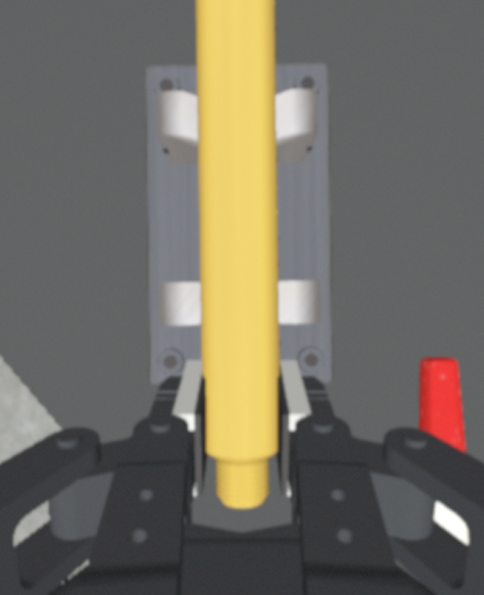

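```bash
python3 -m jog '[{"tx":0,"ty":0,"tz":-0.006,"ax":0,"ay":0,"az":0},{"tx":0,"ty":0,"tz":-0.006,"ax":0,"ay":0,"az":0}]' - 30
python3 -m jog '[{"tx":0,"ty":0,"tz":0,"ax":0,"ay":0,"az":0},{"tx":0,"ty":0,"tz":0,"ax":0,"ay":0,"az":0},{"tx":0,"ty":0,"tz":0,"ax":0,"ay":0,"az":0}]' 45
python3 -m jog '[{"tx":-0.02,"ty":-0.03,"tz":0.15,"ax":0,"ay":0,"az":0},{"tx":-0.04,"ty":-0.06,"tz":0.35,"ax":0,"ay":0,"az":0},{"tx":-0.05,"ty":-0.06,"tz":0.6,"ax":0,"ay":0,"az":0},{"tx":-0.05,"ty":-0.06,"tz":0.6,"ax":0,"ay":0,"az":0}]'
python3 - <<'E'
from station import *
from h import *
import pickle
s=state(); c=read_camera("wrist");print(s['qpos'].round(2)); pickle.dump((s,c),open("w12.pkl","wb"))
crop(c["color"],0,0,512,384,1.55,"pics/w12.png")
E
```

```text
t: 14.08
ee_pos: [0.4737, -0.445, 0.0028]
orientation: [0.899, 0.418, 0.12, -0.057]
ft_force: [-5.3, 2.9, 8.0]
gripper_width: 0.0196
t: 14.45
ee_pos: [0.4738, -0.4447, 0.0014]
orientation: [0.899, 0.417, 0.12, -0.057]
ft_force: [-0.3, -1.0, -0.7]
gripper_width: 0.0384
t: 14.95
ee_pos: [0.4646, -0.4593, 0.1263]
orientation: [0.899, 0.418, 0.121, -0.054]
ft_force: [1.1, 0.5, 0.3]
gripper_width: 0.0385
[ 0.41  0.62  0.73  1.4  -0.66  1.41  0.52]
```

View pics/w12.png

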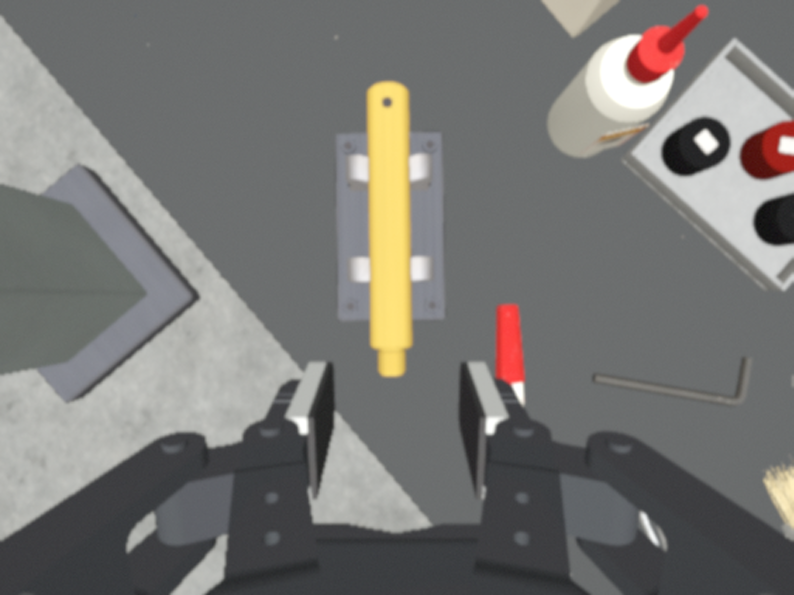

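```bash
python3 - <<'E'
from station import *
from h import *
import pickle
s,c=pickle.load(open("w12.pkl","rb"))
crop(c["color"],215,40,290,255,2.7,"pics/w12a.png")
# fit pin yaw/pos: project model silhouettes
g=c["color"].astype(int); m=((g[:,:,0]-g[:,:,2])>60)
for r in (70,100,130,160,190,215,235,240,241,242,243):
    i=np.where(m[r,220:300])[0]+220; print(r,i.min() if len(i) else 0,i.max() if len(i) else 0,(i.min()+i.max())/2 if len(i) else 0)
col=np.where(m[:,251])[0]; print(col.min(),col.max())
for off in (-.012,-.009,-.006,-.003,0):
    print(off,[proj(c,w(VR,(off+d,0,.042)),s).round(1).tolist() for d in(-.075,-.061,0,.075)],proj(c,w(VR,(off+.075,0,.053)),s).round(1),proj(c,w(VR,(off-.075,0,.0485)),s).round(1))
E
```

```text
70 237 263 250.0
100 237 263 250.0
130 238 264 251.0
160 238 264 251.0
190 239 264 251.5
215 239 265 252.0
235 244 261 252.5
240 245 260 252.5
241 245 259 252.0
242 246 258 252.0
243 0 0 0
52 242
-0.012 [[252.2, 246.8], [252.0, 229.7], [250.9, 154.8], [249.5, 62.5]] [249.3  56.8] [252.2 248.2]
-0.009 [[252.2, 243.2], [251.9, 226.0], [250.8, 151.1], [249.5, 58.8]] [249.2  52.9] [252.1 244.5]
-0.006 [[252.1, 239.5], [251.9, 222.3], [250.8, 147.4], [249.4, 55.1]] [249.2  49.1] [252.1 240.7]
-0.003 [[252.1, 235.8], [251.8, 218.6], [250.7, 143.8], [249.3, 51.4]] [249.1  45.2] [252.  236.9]
0 [[252.0, 232.1], [251.8, 215.0], [250.6, 140.1], [249.3, 47.7]] [249.1  41.3] [251.9 233.2]
```

View pics/w12a.png

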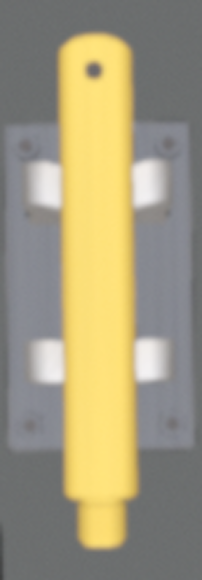

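```bash
python3 - <<'E'
from station import *
from h import *
s=state(); M=frame(VR[2]); t=w(VR,(-.002,0,.09)); print(t); cmd(s,t,M)
E
```

```text
[ 0.50163187 -0.41154656  0.09      ]
t [ 0.187  0.232 -0.168] a [-0.259  0.217  0.018]
```

```bash
python3 -m jog '[{"tx":0.06,"ty":0.08,"tz":0,"ax":-0.1,"ay":0.1,"az":0.01},{"tx":0.13,"ty":0.16,"tz":0,"ax":-0.2,"ay":0.17,"az":0.018},{"tx":0.187,"ty":0.232,"tz":-0.05,"ax":-0.259,"ay":0.217,"az":0.018},{"tx":0.187,"ty":0.232,"tz":-0.1,"ax":-0.259,"ay":0.217,"az":0.018},{"tx":0.187,"ty":0.232,"tz":-0.1,"ax":-0.259,"ay":0.217,"az":0.018}]'
python3 -m jog '[{"tx":0,"ty":0,"tz":0,"ax":0,"ay":0,"az":0}]'
python3 - <<'E'
from station import *
from h import *
s=state(); M=frame(VR[2]); t=w(VR,(-.002,0,.005)); print(s['ee_pos'],s['qpos'].round(2)); cmd(s,t,M)
c=read_camera("wrist");crop(c["color"],0,0,512,384,1.55,"pics/w13.png")
E
```

```text
t: 15.62
ee_pos: [0.4997, -0.4098, 0.0996]
orientation: [0.904, 0.427, -0.002, -0.004]
ft_force: [-0.2, -0.4, 0.2]
gripper_width: 0.0384
t: 15.75
ee_pos: [0.4995, -0.4118, 0.1015]
orientation: [0.905, 0.426, -0.001, -0.002]
ft_force: [0.5, -0.3, 0.4]
gripper_width: 0.0385
[ 0.49946547 -0.41182972  0.10148083] [ 0.1   0.62  0.81  1.47 -0.46  1.26  0.27]
t [ 0.011  0.001 -0.482] a [-0.004 -0.005  0.005]
```

View pics/w13.png

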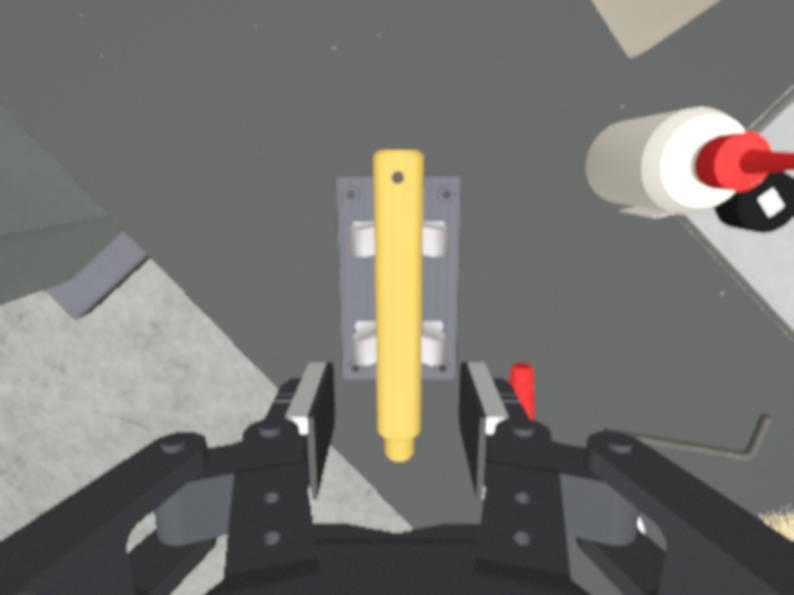

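```bash
python3 - <<'E'
from station import *
from h import *
s=state(); c=read_camera("wrist")
for z,p in((0,(628,165)),(.085,(690,158)),(.121,(790,165))):
    q=atz(c,(p[0]/1.55,p[1]/1.55),z,s); M=R.from_quat(s["orientation"]).as_matrix(); print(q, (M.T@(q-s["ee_pos"])).round(3))
E
```

```text
[ 0.63394642 -0.43872573  0.        ] [0.065 0.121 0.101]
[ 0.62333983 -0.42621689  0.085     ] [0.068 0.104 0.016]
[ 0.62846315 -0.43325382  0.121     ] [ 0.066  0.113 -0.02 ]
```

```bash
python3 -m jog '[{"tx":0.011,"ty":0,"tz":-0.1,"ax":0,"ay":0,"az":0.005},{"tx":0.011,"ty":0,"tz":-0.22,"ax":0,"ay":0,"az":0.005},{"tx":0.011,"ty":0,"tz":-0.33,"ax":0,"ay":0,"az":0.005},{"tx":0.011,"ty":0,"tz":-0.43,"ax":0,"ay":0,"az":0.005},{"tx":0.011,"ty":0,"tz":-0.47,"ax":0,"ay":0,"az":0.005}]'
python3 -m jog '[{"tx":0,"ty":0,"tz":0,"ax":0,"ay":0,"az":0},{"tx":0,"ty":0,"tz":0,"ax":0,"ay":0,"az":0}]'
python3 - <<'E'
from station import *
from h import *
s=state(); M=frame(VR[2]); t=w(VR,(-.002,0,.005)); print(s['ee_pos'],s['ft_force']); cmd(s,t,M)
c=read_camera("wrist");crop(c["color"],100,100,412,384,2,"pics/w14.png")
E
```

```text
t: 16.48
ee_pos: [0.5025, -0.4098, 0.0056]
orientation: [0.903, 0.429, -0.001, -0.003]
ft_force: [-1.0, 0.0, 0.1]
gripper_width: 0.0384
t: 16.73
ee_pos: [0.5037, -0.4108, 0.0084]
orientation: [0.903, 0.429, -0.0, -0.001]
ft_force: [0.8, 0.4, 0.5]
gripper_width: 0.0384
[ 0.50370309 -0.41083238  0.00842985] [0.77026071 0.38252621 0.48463797]
t [-0.01  -0.004 -0.017] a [-0.003 -0.002 -0.004]
```

View pics/w14.png

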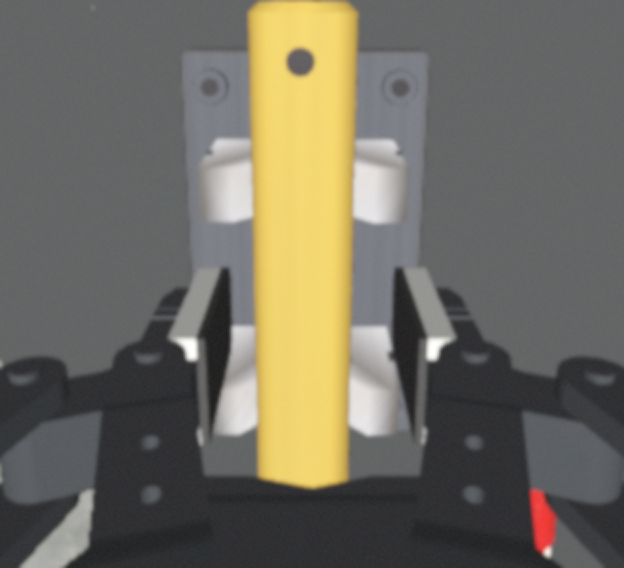

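```bash
python3 - <<'E'
from station import *
from h import *
s=state(); c=read_camera("wrist")
for l in [(.021,.023,.042),(.033,.023,.042),(-.021,.023,.042),(-.033,.023,.042),(-.021,.023,.01),(-.021,0,.026),(.056,.032,.01),(.0675,0,.042)]:
    print(l,((proj(c,w(VR,l),s)-100)*2).round())
M=R.from_quat(s["orientation"]).as_matrix()
for l in [(.011,-.019,-.03),(-.011,-.019,-.03),(.011,-.019,-.04),(-.011,-.019,-.04)]:
    print(l,((proj(c,s["ee_pos"]+M@np.array(l),s)-100)*2).round())
E
```

```text
(0.021, 0.023, 0.042) [195. 224.]
(0.033, 0.023, 0.042) [192. 171.]
(-0.021, 0.023, 0.042) [203. 394.]
(-0.033, 0.023, 0.042) [205. 438.]
(-0.021, 0.023, 0.01) [222. 329.]
(-0.021, 0, 0.026) [302. 359.]
(0.056, 0.032, 0.01) [175.  51.]
(0.0675, 0, 0.042) [300.   3.]
(0.011, -0.019, -0.03) [223. 262.]
(-0.011, -0.019, -0.03) [226. 349.]
(0.011, -0.019, -0.04) [216. 280.]
(-0.011, -0.019, -0.04) [220. 372.]
```

```bash
python3 -m jog '[{"tx":-0.012,"ty":0,"tz":-0.012,"ax":0,"ay":0,"az":-0.004},{"tx":-0.012,"ty":0,"tz":-0.012,"ax":0,"ay":0,"az":-0.004}]' - 90
python3 -m jog '[{"tx":0,"ty":0,"tz":0,"ax":0,"ay":0,"az":0},{"tx":0,"ty":0,"tz":0,"ax":0,"ay":0,"az":0},{"tx":0,"ty":0,"tz":0,"ax":0,"ay":0,"az":0},{"tx":0,"ty":0,"tz":0,"ax":0,"ay":0,"az":0}]' 0 90
python3 - <<'E'
from station import *
from h import *
s=state(); print(s['ee_pos'],s['orientation'])
E
python3 -m jog '[{"tx":0,"ty":0,"tz":0.1,"ax":0,"ay":0,"az":0},{"tx":0,"ty":0,"tz":0.25,"ax":0,"ay":0,"az":0},{"tx":0,"ty":0,"tz":0.5,"ax":0,"ay":0,"az":0},{"tx":0,"ty":0,"tz":0.75,"ax":0,"ay":0,"az":0},{"tx":0,"ty":0,"tz":0.75,"ax":0,"ay":0,"az":0}]'
python3 - <<'E'
from station import *
from h import *
s=state(); print(s['qpos'].round(2),s['orientation'])
c=read_camera("wrist");crop(c["color"],0,0,512,384,1.55,"pics/w15.png")
E
```

```text
t: 17.08
ee_pos: [0.5005, -0.4103, 0.0051]
orientation: [0.904, 0.428, -0.001, -0.002]
ft_force: [-0.1, -0.0, -0.0]
gripper_width: 0.0386
t: 17.58
ee_pos: [0.5013, -0.4107, 0.0056]
orientation: [0.904, 0.428, -0.0, -0.002]
ft_force: [1.4, -1.9, 3.8]
gripper_width: 0.0193
[ 0.50125819 -0.41068847  0.00559692] [ 9.03895768e-01  4.27749634e-01 -4.41383672e-04 -1.58008194e-03]
t: 18.2
ee_pos: [0.5016, -0.4122, 0.1602]
orientation: [0.904, 0.427, 0.001, 0.001]
ft_force: [-0.0, 0.4, -5.3]
gripper_width: 0.019
[ 0.09  0.57  0.84  1.4  -0.42  1.36  0.25] [9.04059339e-01 4.27405420e-01 8.28046652e-04 7.95068158e-04]
```

View pics/w15.png

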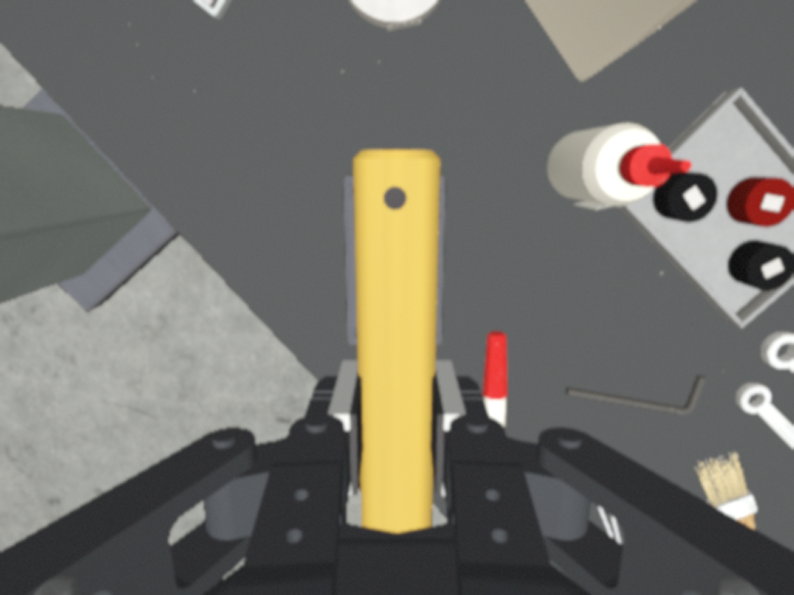

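```bash
python3 - <<'E'
from station import *
from h import *
M0=R.from_quat([9.03895768e-01,4.27749634e-01,-4.41383672e-04,-1.58008194e-03]).as_matrix(); p=np.array([.50126,-.41069,.0056])
ct=M0.T@(w(VR,(-.0075,0,.042))-p); ut=M0.T@np.array([np.cos(VR[2]),np.sin(VR[2]),0]); print(ct,ut)
s=state(); c=read_camera("wrist"); H=np.linalg.inv(np.array(c["hand_eye"]))
for d in (0,.0675,.075):
    q=H@np.append(ct+d*ut,1); print((c["cx"]+c["fx"]*q[0]/-q[2])*1.55,(c["cy"]-c["fy"]*q[1]/-q[2])*1.55)
q=H@np.append(ct+.075*ut+[0,0,-.011],1); print((c["cx"]+c["fx"]*q[0]/-q[2])*1.55,(c["cy"]-c["fy"]*q[1]/-q[2])*1.55)
t=w(CA,(0,.075,.19)); M=frame(CA[2]); print(t); cmd(s,t,M)
E
python3 -m jog '[{"tx":-0.05,"ty":0.1,"tz":0.15,"ax":0,"ay":0,"az":0.1},{"tx":-0.12,"ty":0.35,"tz":0.2,"ax":0,"ay":0,"az":0.3},{"tx":-0.2,"ty":0.6,"tz":0.2,"ax":0,"ay":0,"az":0.5},{"tx":-0.25,"ty":0.85,"tz":0.2,"ax":0,"ay":0,"az":0.7},{"tx":-0.25,"ty":1,"tz":0.2,"ax":0,"ay":0,"az":0.9}]'
```

```text
[-0.00590642  0.00071292 -0.03640577] [9.99999847e-01 5.52941370e-06 5.53814290e-04]
394.81771016862496 421.1564919487967
394.65060455084745 181.83517390671753
394.6290528800684 150.96981865750294
394.4805081044957 149.9790166560377
[ 0.43754754 -0.08010514  0.19      ]
t [-0.317  1.654  0.165] a [-0.002 -0.002  1.173]
t: 18.92
ee_pos: [0.4489, -0.2067, 0.1931]
orientation: [0.697, 0.717, -0.002, -0.004]
ft_force: [0.7, -0.3, -4.2]
gripper_width: 0.0194
```

```bash
python3 -m jog '[{"tx":0,"ty":0.2,"tz":0,"ax":0,"ay":0,"az":0.15},{"tx":-0.03,"ty":0.4,"tz":0,"ax":0,"ay":0,"az":0.27},{"tx":-0.06,"ty":0.6,"tz":0,"ax":0,"ay":0,"az":0.27},{"tx":-0.06,"ty":0.63,"tz":0,"ax":0,"ay":0,"az":0.27},{"tx":-0.06,"ty":0.63,"tz":0,"ax":0,"ay":0,"az":0.27}]'
python3 - <<'E'
from station import *
from h import *
import pickle
s=state(); print(s['qpos'].round(2),s['ee_pos'])
c=read_camera("wrist");pickle.dump((s,c),open("w16.pkl","wb"));crop(c["color"],0,0,512,384,1.55,"pics/w16.png")
E
```

```text
t: 19.55
ee_pos: [0.4379, -0.084, 0.194]
orientation: [0.62, 0.785, -0.002, -0.003]
ft_force: [0.1, -0.9, -4.3]
gripper_width: 0.0193
[-0.49 -0.02  0.61  1.87  0.01  1.29  0.35] [ 0.43788763 -0.08402347  0.19398853]
```

View pics/w16.png

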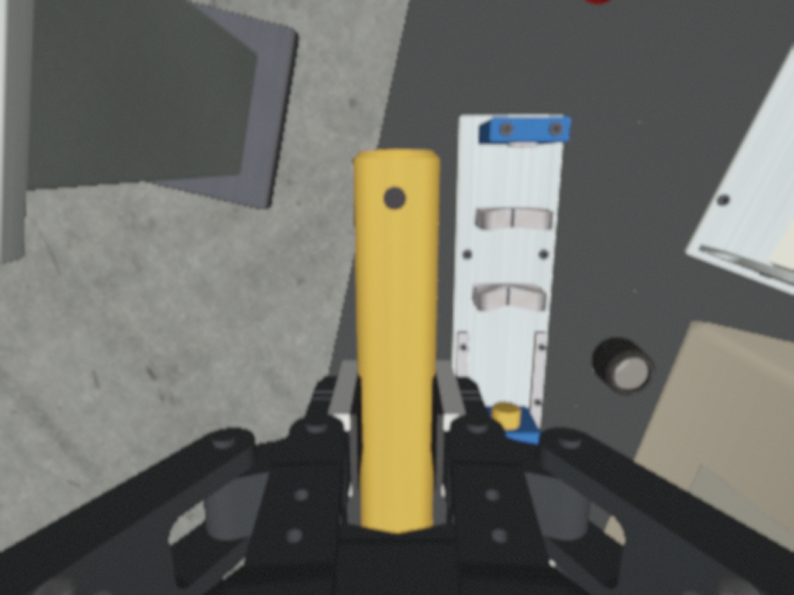

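```bash
python3 - <<'E'
from h import *
import pickle
s,c=pickle.load(open("w16.pkl","rb"))
crop(c["color"],285,65,385,215,4,"pics/w16a.png")
crop(c["color"],285,205,385,290,6,"pics/w16b.png")
E
```

```text
(no output)
```

View pics/w16a.png

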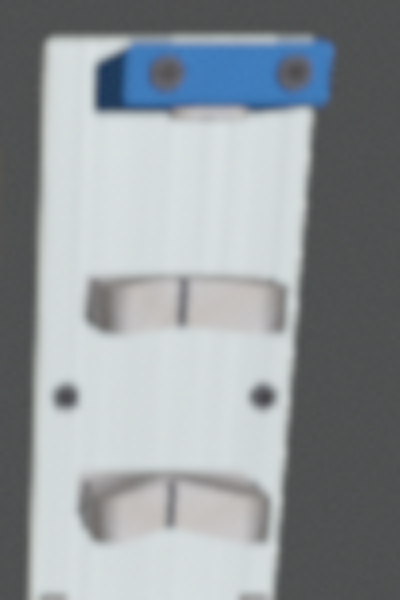

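View pics/w16b.png

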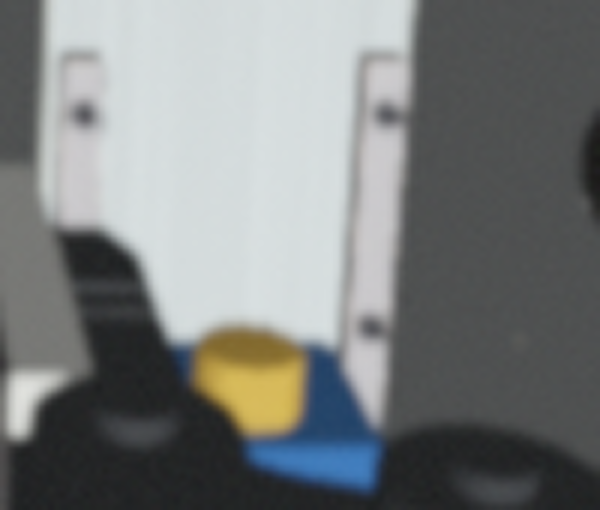

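```bash
python3 - <<'E'
from h import *
import pickle
s,c=pickle.load(open("w16.pkl","rb"))
A=lambda u,v:np.array([285+(u+.5)/4-.5,65+(v+.5)/4-.5]); B=lambda u,v:np.array([285+(u+.5)/6-.5,205+(v+.5)/6-.5])
o=[(c,s,A(45,38),(.093,.035,.01)),(c,s,A(182,302),(.027,0,.0264)),(c,s,A(171.5,504),(-.027,0,.0264)),(c,s,A(163.5,397),(0,0,.01))]
P,r=fit(o,CA); print(P,r)
inv=lambda l:((proj(c,w(P,l),s)-[285,65])*4).round()
print("right edge", inv((.072,-.035,.01)),inv((-.05,-.035,.01)),"left",inv((-.05,.035,.01)),"stop face btm",inv((.072,.023,.063)),inv((.072,-.023,.063)))
q=atz(c,B(250,348),.042,s); d=q[:2]-P[:2]; print("nose", d@[np.cos(P[2]),np.sin(P[2])], d@[-np.sin(P[2]),np.cos(P[2])])
print("old CA", CA)
E
```

```text
[ 0.510254   -0.06300789  1.81323845] [[-0.1 -0.3]
 [ 0.   0.2]
 [-0.   0.5]
 [ 0.1 -0.3]]
right edge [311. 119.] [277. 567.] left [ 31. 569.] stop face btm [122. 114.] [332. 112.]
nose -0.10325129899414387 0.0007596713273278503
old CA [ 0.5105 -0.0627  1.805 ]
```

```bash
cat >> h.py <<'E'
CA=np.array([.5103,-.0630,1.813]); CT2=np.array([-.0059,.0008,-.0364])
def place2(off,z):
    M=frame(CA[2]); return w(CA,(off,0,z))-M@CT2, M
E
python3 - <<'E'
from station import *
from h import *
s=state(); t,M=place2(-.011,.085); print(s['ee_pos'],t); cmd(s,t,M)
E
```

```text
[ 0.43810146 -0.08496648  0.19424367] [ 0.51074655 -0.06814301  0.0486    ]
t [ 0.363  0.084 -0.728] a [ 0.001 -0.008  0.014]
```

```bash
python3 -m jog '[{"tx":0.18,"ty":0.04,"tz":0,"ax":0,"ay":-0.004,"az":0.014},{"tx":0.363,"ty":0.084,"tz":-0.1,"ax":0,"ay":-0.008,"az":0.014},{"tx":0.363,"ty":0.084,"tz":-0.35,"ax":0,"ay":-0.008,"az":0.014},{"tx":0.363,"ty":0.084,"tz":-0.6,"ax":0,"ay":-0.008,"az":0.014},{"tx":0.363,"ty":0.084,"tz":-0.7,"ax":0,"ay":-0.008,"az":0.014}]'
python3 -m jog '[{"tx":0,"ty":0,"tz":0,"ax":0,"ay":0,"az":0},{"tx":0,"ty":0,"tz":0,"ax":0,"ay":0,"az":0}]'
python3 - <<'E'
from station import *
from h import *
s=state(); t,M=place2(-.011,.042); print(s['ee_pos'],t); cmd(s,t,M)
c=read_camera("wrist");crop(c["color"],100,0,412,384,1.55,"pics/w17.png")
E
```

```text
t: 20.23
ee_pos: [0.5088, -0.0692, 0.0514]
orientation: [0.617, 0.787, -0.002, -0.001]
ft_force: [0.1, 0.3, -4.2]
gripper_width: 0.0193
t: 20.48
ee_pos: [0.5122, -0.0686, 0.0561]
orientation: [0.617, 0.787, 0.001, 0.002]
ft_force: [0.9, -0.1, -4.5]
gripper_width: 0.019
[ 0.5121785  -0.06857296  0.05605644] [ 0.51074655 -0.06814301  0.0056    ]
t [-0.007  0.002 -0.252] a [0.001 0.004 0.001]
```

View pics/w17.png

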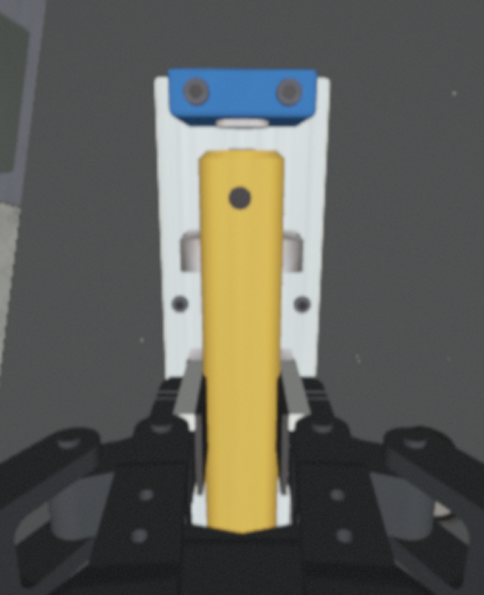

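Aligned over the V's, plain end clear of the stop. Lowering.

```bash
python3 -m jog '[{"tx":-0.005,"ty":0.002,"tz":-0.06,"ax":0,"ay":0,"az":0},{"tx":-0.007,"ty":0.002,"tz":-0.12,"ax":0,"ay":0,"az":0},{"tx":-0.007,"ty":0.002,"tz":-0.17,"ax":0,"ay":0,"az":0},{"tx":-0.007,"ty":0.002,"tz":-0.19,"ax":0,"ay":0,"az":0},{"tx":-0.007,"ty":0.002,"tz":-0.19,"ax":0,"ay":0,"az":0}]'
python3 -m jog '[{"tx":0,"ty":0,"tz":0,"ax":0,"ay":0,"az":0},{"tx":0,"ty":0,"tz":0,"ax":0,"ay":0,"az":0}]'
python3 - <<'E'
from station import *
from h import *
s=state(); t,M=place2(-.011,.042); print(s['ee_pos'],s['ft_force']); cmd(s,t,M)
c=read_camera("wrist");crop(c["color"],100,0,412,384,1.55,"pics/w18.png")
E
```

```text
t: 21.15
ee_pos: [0.5098, -0.0672, 0.0168]
orientation: [0.616, 0.788, 0.0, 0.001]
ft_force: [0.0, 0.5, -4.9]
gripper_width: 0.0188
t: 21.4
ee_pos: [0.5104, -0.0671, 0.0175]
orientation: [0.616, 0.788, 0.001, 0.001]
ft_force: [-0.7, -0.2, -4.7]
gripper_width: 0.0186
[ 0.51036324 -0.0671212   0.01747805] [-0.70449195 -0.15644724 -4.71984053]
t [ 0.002 -0.005 -0.059] a [ 0.     0.003 -0.001]
```

View pics/w18.png

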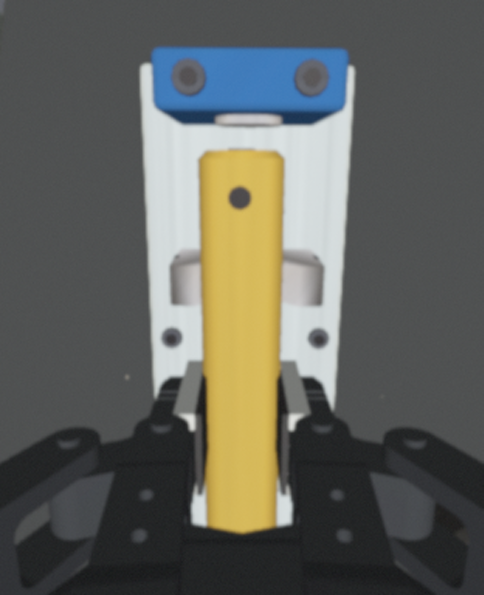

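```bash
python3 -m jog '[{"tx":0.004,"ty":-0.002,"tz":-0.02,"ax":0,"ay":0,"az":0},{"tx":0.008,"ty":-0.003,"tz":-0.04,"ax":0,"ay":0,"az":0},{"tx":0.008,"ty":-0.003,"tz":-0.048,"ax":0,"ay":0,"az":0},{"tx":0.008,"ty":-0.003,"tz":-0.048,"ax":0,"ay":0,"az":0}]'
python3 -m jog '[{"tx":0,"ty":0,"tz":-0.01,"ax":0,"ay":0,"az":0},{"tx":0,"ty":0,"tz":-0.01,"ax":0,"ay":0,"az":0}]'
```

```text
t: 21.95
ee_pos: [0.5115, -0.0677, 0.0073]
orientation: [0.616, 0.788, 0.0, 0.001]
ft_force: [-0.2, 0.6, -4.4]
gripper_width: 0.0187
t: 22.2
ee_pos: [0.5119, -0.0677, 0.0057]
orientation: [0.616, 0.788, 0.001, 0.001]
ft_force: [0.2, 0.3, -3.9]
gripper_width: 0.0194
```

```bash
python3 -m jog '[{"tx":0,"ty":0,"tz":-0.01,"ax":0,"ay":0,"az":0},{"tx":0,"ty":0,"tz":-0.01,"ax":0,"ay":0,"az":0}]' - 30
python3 -m jog '[{"tx":0,"ty":0,"tz":-0.006,"ax":0,"ay":0,"az":0},{"tx":0,"ty":0,"tz":-0.006,"ax":0,"ay":0,"az":0}]'
```

```text
t: 22.45
ee_pos: [0.5121, -0.0677, 0.0054]
orientation: [0.616, 0.787, 0.001, 0.001]
ft_force: [-9.4, 1.1, 18.7]
gripper_width: 0.0191
t: 22.7
ee_pos: [0.5122, -0.0676, 0.0052]
orientation: [0.616, 0.787, 0.002, 0.001]
ft_force: [-15.2, 3.1, 33.0]
gripper_width: 0.019
```

```bash
python3 -m jog '[{"tx":0,"ty":0,"tz":0.01,"ax":0,"ay":0,"az":0},{"tx":-0.006,"ty":0,"tz":0.01,"ax":0,"ay":0,"az":0}]'
python3 -m jog '[{"tx":0,"ty":0,"tz":0,"ax":0,"ay":0,"az":0},{"tx":0,"ty":0,"tz":0,"ax":0,"ay":0,"az":0},{"tx":0,"ty":0,"tz":0,"ax":0,"ay":0,"az":0}]' 45
python3 -m jog '[{"tx":0,"ty":0,"tz":0.2,"ax":0,"ay":0,"az":0},{"tx":0,"ty":0,"tz":0.4,"ax":0,"ay":0,"az":0},{"tx":0.05,"ty":-0.2,"tz":0.6,"ax":0,"ay":0,"az":0},{"tx":0.1,"ty":-0.5,"tz":0.6,"ax":0,"ay":0,"az":0},{"tx":0.1,"ty":-0.6,"tz":0.6,"ax":0,"ay":0,"az":0}]'
python3 - <<'E'
from station import *
from h import *
import pickle
s=state(); print(s['ee_pos'],s['qpos'].round(2),s['ft_force'])
c=read_camera("wrist");pickle.dump((s,c),open("w19.pkl","wb"));crop(c["color"],0,0,512,384,1.55,"pics/w19.png")
E
```

```text
t: 22.95
ee_pos: [0.512, -0.0677, 0.0056]
orientation: [0.616, 0.788, 0.002, 0.002]
ft_force: [1.4, 1.0, 4.0]
gripper_width: 0.019
t: 23.32
ee_pos: [0.5103, -0.0677, 0.0041]
orientation: [0.616, 0.788, 0.0, 0.001]
ft_force: [-0.6, -0.2, -0.0]
gripper_width: 0.0384
t: 23.95
ee_pos: [0.5303, -0.1922, 0.1251]
orientation: [0.618, 0.786, -0.0, 0.002]
ft_force: [-0.0, 0.9, -0.8]
gripper_width: 0.0385
[ 0.53031915 -0.19220875  0.12513676] [-0.24  0.35  0.67  1.69 -0.23  1.18  0.72] [-0.01507011  0.86159623 -0.79219031]
```

View pics/w19.png

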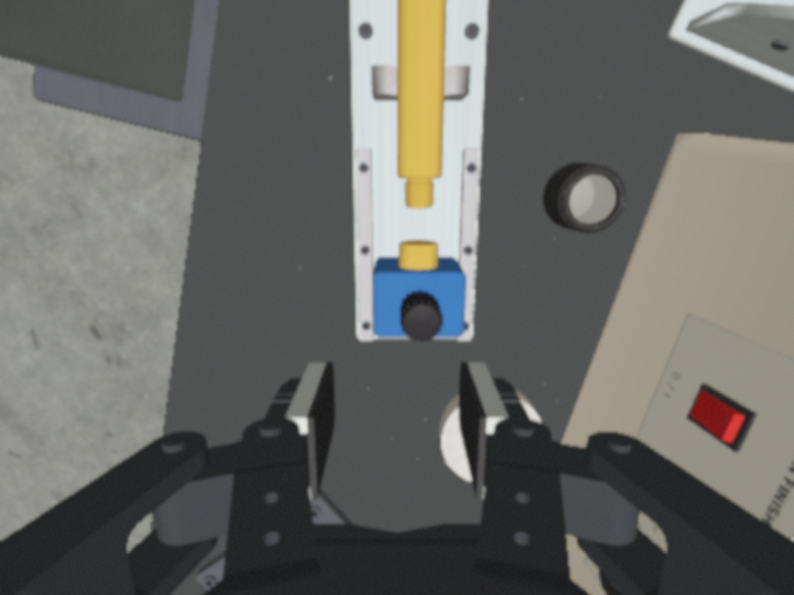

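```bash
python3 - <<'E'
from station import *
from h import *
import pickle
s0,c=pickle.load(open("w19.pkl","rb"))
f=lambda u,v:(u/1.55,v/1.55)
ax=np.array([np.cos(CA[2]),np.sin(CA[2])]); ay=np.array([-ax[1],ax[0]])
for n,p,z in(("knob",(422,321),.085),("nose",(419,243),.052),("studend",(420,207),.0495),("slot",(420,97),.042)):
    q=atz(c,f(*p),z,s0); d=q[:2]-CA[:2]; print(n,q,d@ax,d@ay)
q=atz(c,f(422,321),.085,s0)
s=state(); cmd(s,[q[0],q[1],.085],frame(CA[2])); 
E
```

```text
knob [ 0.54114554 -0.19022029  0.085     ] -0.13090502750120617 0.0005676282976982101
nose [ 0.53420991 -0.16230338  0.052     ] -0.10213950995438714 0.0006051592756667345
studend [ 0.53058469 -0.14578552  0.0495    ] -0.08523429353745522 0.00016287354209949256
slot [ 0.51852333 -0.09742936  0.042     ] -0.03539673040166782 0.0002743191923468213
t [ 0.058  0.017 -0.199] a [0.004 0.003 0.007]
```

```bash
python3 -m jog '[{"tx":0.03,"ty":0.01,"tz":0,"ax":0,"ay":0,"az":0},{"tx":0.055,"ty":0.015,"tz":-0.1,"ax":0,"ay":0,"az":0.007},{"tx":0.055,"ty":0.015,"tz":-0.2,"ax":0,"ay":0,"az":0.007},{"tx":0.055,"ty":0.015,"tz":-0.2,"ax":0,"ay":0,"az":0.007}]'
python3 -m jog '[{"tx":0,"ty":0,"tz":0,"ax":0,"ay":0,"az":0},{"tx":0,"ty":0,"tz":0,"ax":0,"ay":0,"az":0}]'
python3 - <<'E'
from station import *
from h import *
s=state(); print(s['ee_pos']); cmd(s,[.5411,-.1902,.041],frame(CA[2]))
c=read_camera("wrist");crop(c["color"],100,100,412,384,2,"pics/w20.png")
E
```

```text
t: 24.5
ee_pos: [0.5403, -0.1823, 0.0816]
orientation: [0.613, 0.79, -0.0, -0.001]
ft_force: [0.3, 0.8, -0.8]
gripper_width: 0.0384
t: 24.75
ee_pos: [0.542, -0.1846, 0.085]
orientation: [0.614, 0.789, 0.001, 0.001]
ft_force: [-0.1, 0.3, -0.7]
gripper_width: 0.0382
[ 0.54198922 -0.18456784  0.08501774]
t [-0.004 -0.028 -0.22 ] a [ 0.001  0.004 -0.009]
```

View pics/w20.png

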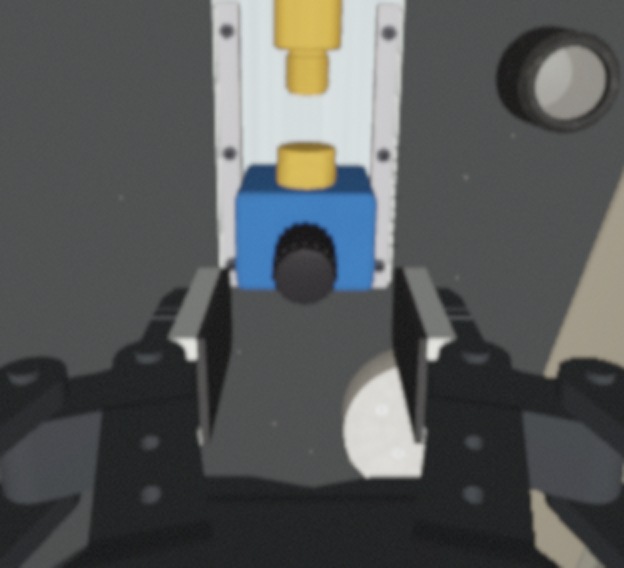

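```bash
python3 -m jog '[{"tx":-0.006,"ty":-0.028,"tz":-0.05,"ax":0,"ay":0,"az":-0.009},{"tx":-0.008,"ty":-0.028,"tz":-0.12,"ax":0,"ay":0,"az":-0.009},{"tx":-0.008,"ty":-0.028,"tz":-0.18,"ax":0,"ay":0,"az":-0.009},{"tx":-0.008,"ty":-0.028,"tz":-0.2,"ax":0,"ay":0,"az":-0.009},{"tx":-0.008,"ty":-0.028,"tz":-0.2,"ax":0,"ay":0,"az":-0.009}]'
python3 -m jog '[{"tx":0,"ty":0,"tz":0,"ax":0,"ay":0,"az":0}]'
python3 - <<'E'
from station import *
from h import *
s=state(); print(s['ee_pos']); cmd(s,[.5411,-.1902,.041],frame(CA[2]))
c=read_camera("wrist");crop(c["color"],100,100,412,384,2,"pics/w21.png")
E
```

```text
t: 25.42
ee_pos: [0.5396, -0.1902, 0.0439]
orientation: [0.617, 0.787, 0.0, 0.0]
ft_force: [-0.9, -0.1, -0.1]
gripper_width: 0.0381
t: 25.55
ee_pos: [0.5401, -0.1904, 0.0447]
orientation: [0.617, 0.787, 0.0, 0.001]
ft_force: [0.7, -0.0, -0.4]
gripper_width: 0.0382
[ 0.54011915 -0.19044382  0.04468065]
t [ 0.005  0.001 -0.018] a [0.001 0.003 0.001]
```

View pics/w21.png

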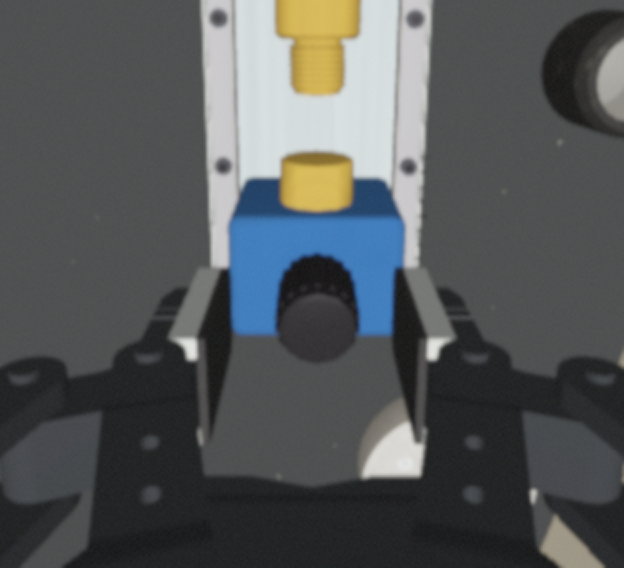

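```bash
python3 -m jog '[{"tx":0.002,"ty":0,"tz":-0.02,"ax":0,"ay":0,"az":0},{"tx":0.002,"ty":0,"tz":-0.02,"ax":0,"ay":0,"az":0}]' - 40
python3 -m jog '[{"tx":0,"ty":0,"tz":0,"ax":0,"ay":0,"az":0},{"tx":0,"ty":0,"tz":0,"ax":0,"ay":0,"az":0},{"tx":0,"ty":0,"tz":0,"ax":0,"ay":0,"az":0},{"tx":0,"ty":0,"tz":0,"ax":0,"ay":0,"az":0}]' 0 40
python3 -m jog '[{"tx":-0.006,"ty":0.024,"tz":0,"ax":0,"ay":0,"az":0},{"tx":-0.012,"ty":0.048,"tz":0,"ax":0,"ay":0,"az":0},{"tx":-0.018,"ty":0.072,"tz":0,"ax":0,"ay":0,"az":0},{"tx":-0.018,"ty":0.072,"tz":0,"ax":0,"ay":0,"az":0}]'
python3 - <<'E'
from station import *
from h import *
s=state(); print(s['ee_pos'],s['ft_force'])
c=read_camera("wrist");crop(c["color"],100,100,412,384,2,"pics/w22.png")
E
```

```text
t: 25.85
ee_pos: [0.5401, -0.1902, 0.0401]
orientation: [0.617, 0.787, 0.0, 0.001]
ft_force: [1.0, -0.2, -0.0]
gripper_width: 0.0381
t: 26.35
ee_pos: [0.5413, -0.1901, 0.0407]
orientation: [0.617, 0.787, 0.001, 0.002]
ft_force: [6.0, 0.5, -1.9]
gripper_width: 0.0164
t: 26.85
ee_pos: [0.5379, -0.1757, 0.0406]
orientation: [0.617, 0.787, 0.001, 0.002]
ft_force: [5.9, -0.9, -3.0]
gripper_width: 0.0163
[ 0.53787449 -0.17570317  0.04064593] [ 5.92840399 -0.87421652 -3.03204445]
```

View pics/w22.png

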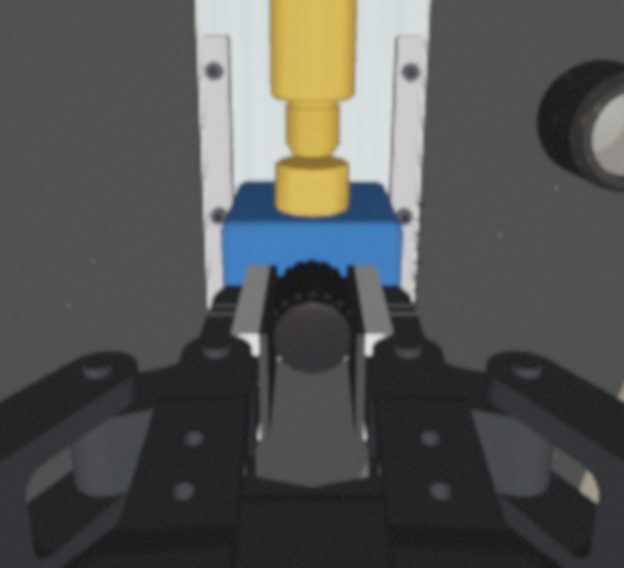

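```bash
python3 -m jog '[{"tx":-0.004,"ty":0.016,"tz":0,"ax":0,"ay":0,"az":0},{"tx":-0.008,"ty":0.032,"tz":0,"ax":0,"ay":0,"az":0},{"tx":-0.008,"ty":0.032,"tz":0,"ax":0,"ay":0,"az":0}]'
python3 -m jog '[{"tx":-0.003,"ty":0.012,"tz":0,"ax":0,"ay":0,"az":0},{"tx":-0.003,"ty":0.012,"tz":0,"ax":0,"ay":0,"az":0}]'
python3 -m jog '[{"tx":-0.002,"ty":0.008,"tz":0,"ax":0,"ay":0,"az":0},{"tx":-0.002,"ty":0.008,"tz":0,"ax":0,"ay":0,"az":0}]'
python3 - <<'E'
from station import *
from h import *
s=state(); print(s['ee_pos'],s['ft_force'])
c=read_camera("wrist");crop(c["color"],100,0,412,284,2,"pics/w23.png")
E
```

```text
t: 27.28
ee_pos: [0.5367, -0.1708, 0.0407]
orientation: [0.617, 0.787, 0.0, 0.003]
ft_force: [9.0, -4.2, -7.2]
gripper_width: 0.0162
t: 27.52
ee_pos: [0.5362, -0.1688, 0.0407]
orientation: [0.617, 0.787, 0.0, 0.003]
ft_force: [10.3, -5.1, -7.8]
gripper_width: 0.0164
t: 27.78
ee_pos: [0.5359, -0.1674, 0.0407]
orientation: [0.617, 0.787, 0.0, 0.003]
ft_force: [10.5, -5.2, -8.8]
gripper_width: 0.0165
[ 0.53589462 -0.16738442  0.04073586] [10.46936098 -5.19054156 -8.77855691]
```

View pics/w23.png

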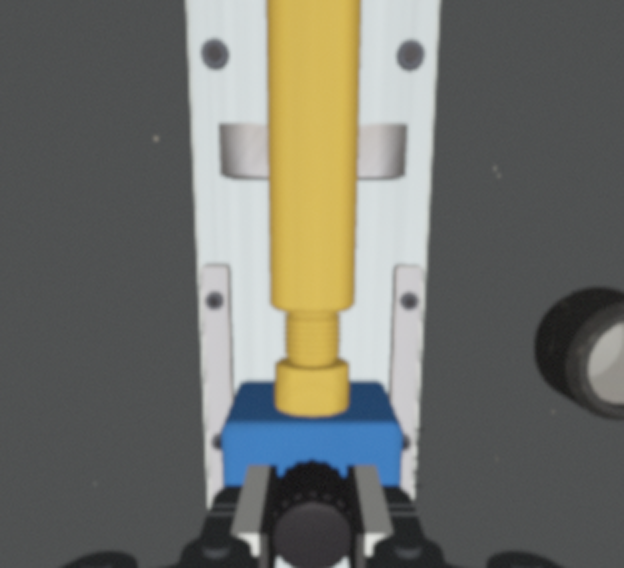

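```bash
python3 -m jog '[{"tx":-0.002,"ty":0.008,"tz":0,"ax":0,"ay":0,"az":0},{"tx":-0.002,"ty":0.008,"tz":0,"ax":0,"ay":0,"az":0}]'
python3 -m jog '[{"tx":-0.002,"ty":0.008,"tz":0,"ax":0,"ay":0,"az":0},{"tx":-0.002,"ty":0.008,"tz":0,"ax":0,"ay":0,"az":0}]'
```

```text
t: 28.08
ee_pos: [0.5355, -0.1658, 0.0407]
orientation: [0.617, 0.787, 0.0, 0.003]
ft_force: [10.2, -6.6, -9.3]
gripper_width: 0.0162
t: 28.32
ee_pos: [0.5355, -0.1658, 0.0408]
orientation: [0.618, 0.787, -0.0, 0.005]
ft_force: [14.3, -10.6, -13.5]
gripper_width: 0.0164
```

```bash
python3 -m jog '[{"tx":-0.002,"ty":0.008,"tz":0,"ax":0,"ay":0,"az":0},{"tx":-0.002,"ty":0.008,"tz":0,"ax":0,"ay":0,"az":0}]'
```

```text
t: 28.58
ee_pos: [0.5355, -0.1657, 0.0408]
orientation: [0.618, 0.786, -0.001, 0.006]
ft_force: [16.9, -15.1, -17.4]
gripper_width: 0.0165
```

```bash
python3 -m jog '[{"tx":0.002,"ty":-0.008,"tz":0,"ax":0,"ay":0,"az":0},{"tx":0.002,"ty":-0.008,"tz":0,"ax":0,"ay":0,"az":0}]'
python3 -m jog '[{"tx":0,"ty":0,"tz":0,"ax":0,"ay":0,"az":0},{"tx":0,"ty":0,"tz":0,"ax":0,"ay":0,"az":0},{"tx":0,"ty":0,"tz":0,"ax":0,"ay":0,"az":0}]' 45
python3 -m jog '[{"tx":0,"ty":0,"tz":0.1,"ax":0,"ay":0,"az":0},{"tx":0,"ty":0,"tz":0.3,"ax":0,"ay":0,"az":0},{"tx":0,"ty":0,"tz":0.6,"ax":0,"ay":0,"az":0},{"tx":-0.1,"ty":0.1,"tz":0.8,"ax":0,"ay":0,"az":0},{"tx":-0.2,"ty":0.3,"tz":0.9,"ax":0,"ay":0,"az":0}]'
python3 - <<'E'
from station import *
from h import *
import pickle
s=state(); print(s['ee_pos'],s['ft_force'])
c=read_camera("wrist");pickle.dump((s,c),open("w24.pkl","wb"));crop(c["color"],0,0,512,384,1.55,"pics/w24.png")
c=read_camera("top");crop(c["color"],170,120,400,250,3.4,"pics/t24.png")
E
```

```text
t: 28.82
ee_pos: [0.5355, -0.1657, 0.0408]
orientation: [0.618, 0.786, -0.0, 0.004]
ft_force: [13.8, -10.6, -12.4]
gripper_width: 0.0163
t: 29.2
ee_pos: [0.5329, -0.1621, 0.0403]
orientation: [0.617, 0.787, 0.0, 0.001]
ft_force: [0.2, -0.3, -0.8]
gripper_width: 0.0381
t: 29.82
ee_pos: [0.4932, -0.1037, 0.2228]
orientation: [0.618, 0.786, 0.001, 0.002]
ft_force: [0.5, 0.4, -0.4]
gripper_width: 0.0385
[ 0.49324302 -0.10371797  0.22281003] [ 0.47883709  0.43471429 -0.35827375]
```

View pics/w24.png

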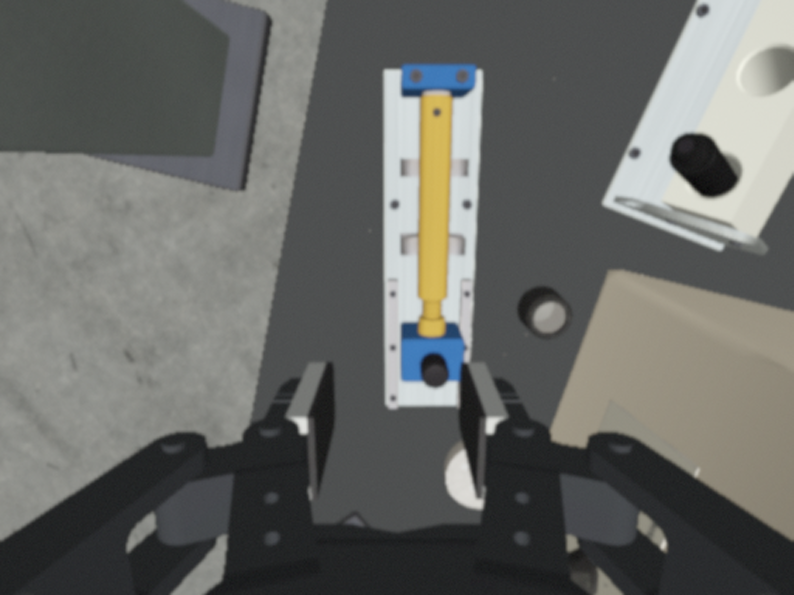

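View pics/t24.png

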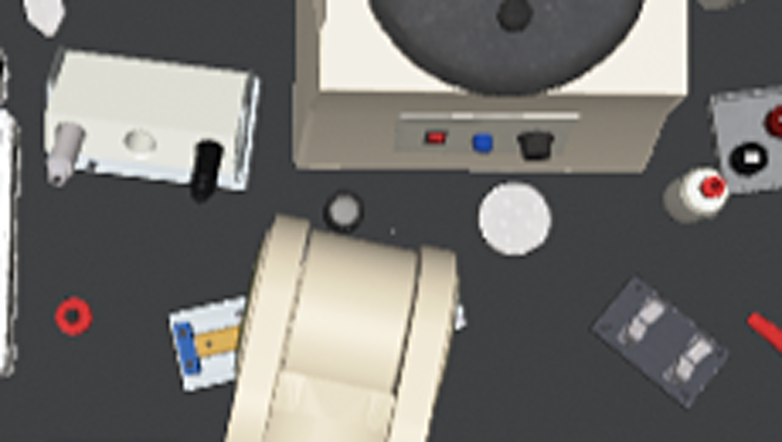

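```bash
python3 - <<'E'
from h import *
import pickle
s,c=pickle.load(open("w24.pkl","rb"))
g=np.hstack([c["color"][35:125,240:320],c["color"][180:270,240:320]])
crop(g,0,0,160,90,5,"pics/w24a.png")
for l in [(.072,0,.042),(.072,0,.053),(-.003,0,.042),(-.078,0,.0495),(-.027,0.023,.042),(-.027,-.023,.042)]: print(l,proj(c,w(CA,l),s)*1.55)
m=(c["color"][:,:,0].astype(int)-c["color"][:,:,2])>60
for r in (70,90,115,130,150,175,190): i=np.where(m[r])[0]; i=i[(i>255)&(i<300)]; print(r,(i.min()+i.max())/2*1.55, [proj(c,w(CA,(x,0,.042)),s)[0]*1.55 for x in ()])
for x in (.06,.03,0,-.03,-.055): print(proj(c,w(CA,(x,0,.042)),s)/1*[1.55,1])
E
```

```text
(0.072, 0, 0.042) [435.35815934  94.67960591]
(0.072, 0, 0.053) [436.76177768  92.44704574]
(-0.003, 0, 0.042) [433.55075803 211.83056346]
(-0.078, 0, 0.0495) [432.71457498 319.10224566]
(-0.027, 0.023, 0.042) [400.18630881 246.63284179]
(-0.027, -0.023, 0.042) [465.83446475 246.28652139]
70 436.325 []
90 434.77500000000003 []
115 434.0 []
130 434.0 []
150 432.45 []
175 431.675 []
190 431.675 []
[435.05393119  73.80572104]
[434.31910076 104.53459744]
[433.61895871 133.81288767]
[432.95110543 161.74093776]
[432.417645   184.04899561]
```

View pics/w24a.png

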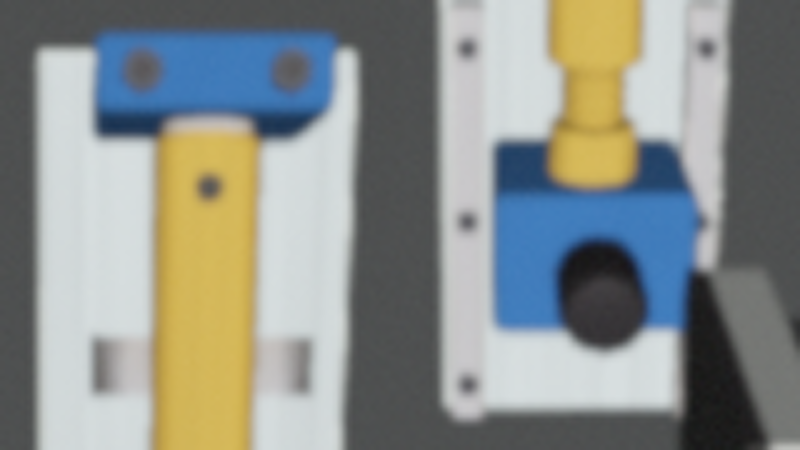

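```bash
python3 -m jog '[{"tx":0,"ty":0,"tz":0,"ax":0,"ay":0,"az":0},{"tx":0,"ty":0,"tz":0,"ax":0,"ay":0,"az":0}]'; python3 -c "
from station import *
print(sign_off())"
```

```text
t: 30.18
ee_pos: [0.4929, -0.1032, 0.2197]
orientation: [0.617, 0.787, -0.0, 0.001]
ft_force: [1.0, -0.4, 0.8]
gripper_width: 0.0383
the job is handed in; nothing more can be done
None
```

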